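# Swing the magnifier aside and tip the hazelnuts into the dish

## Task

Swing the bench magnifier's arm aside until the lens no longer overhangs the round white dish. Then tip all three hazelnuts out of the plastic cup into the dish and stand the empty cup upright on its round mat again, the whole base on the mat. Leave the magnifier swung clear, and do not knock over or shift the dish or the other things on the table.

Things in the scene. Friction and masses are not known exactly. Their poses are not given: they have to be found in the camera images.
- swing (a joint): hinge of the magnifier's arm about the vertical post. 0 = the arm points along the stand's -y axis (lens about over the dish); grows as the arm swings clockwise seen from above (away from the dish, towards the robot's side of the post); stops at -0.35 and 1.9. Stiff hinge (about 0.12 N m): stays where it is left.
- stand: bench magnifier's stand, fixed: white round foot 120 mm across and 22 mm thick, steel post 22 mm across with a black hub up to 193 mm above the table. Origin: underside of the foot, on the post's (hinge's) axis.
- lens (a point): centre of the magnifier's round lens, black rim 110 mm across and 16 mm thick, 170 mm above the table, at the end of the arm, 240 mm from the hinge axis. The arm is a white bar 18 mm wide and 14 mm high, its top 177 mm above the table.
- knob (a point): centre of the top face of the black upright round knob by which the arm is swung: 20 mm across, stands 45 mm above the arm (top 222 mm above the table), on the arm's centre line 165 mm from the hinge axis and 75 mm inside the lens centre.
- dish: round white open sorting dish, loose, 0.5 kg: 170 mm across the rim, 160 mm at the foot, 32 mm high, wall and floor 4 mm thick. Origin: centre of the underside.
- mat: thin round black rubber mat, fixed: 120 mm across, 3 mm thick; the cup stands at its centre. Origin: centre of the underside.
- cup: white tapered plastic cup that holds the three hazelnuts, standing on the mat, 60 g: 100 mm high, outside 60 mm across at the foot and 69 mm at the rim (65 mm at 60 mm up), wall 3 mm, floor 4 mm. Origin: centre of the underside; z axis towards the mouth.
- spare: bystander: an empty cup just like it, standing on the bare table. Origin: centre of the underside.
- petri: bystander: stack of three flat round dishes, 92 mm across, 45 mm high. Origin: centre of the underside.
- lunchbox: bystander: clear plastic box with white lid, 128 x 178 x 62 mm. Origin: centre of the underside.
- notebook: bystander: notebook lying flat, 150 x 210 x 13 mm. Origin: centre of the underside.
- nut1: a brown hazelnut, nearly round, 24 mm across and 23 mm high, 12 g, loose on the floor of the cup. Origin: its middle
- nut2: a brown hazelnut, nearly round, 24 mm across and 23 mm high, 12 g, loose on the floor of the cup. Origin: its middle
- nut3: a brown hazelnut, nearly round, 24 mm across and 23 mm high, 12 g, loose on the floor of the cup. Origin: its middle
There are look-alikes about, which are no part of the job. Leave any green or pink look-alike of the cup alone.

How it is judged:
On the way, in this order (a step that is already met when the one before it is completed fails the run):
1. the lens is swung clear of the dish (horizontal distance between lens and dish above 0.14 m), for 0.2 s.
2. all three hazelnuts lie in the dish (horizontal distance between each of nut1, nut2, nut3 and dish below 0.08 m and z of each of nut1, nut2, nut3 in the frame of dish below 0.045 m), for 0.2 s.
At the end, for the whole second after the job is handed in: Lens swung clear and still: its centre over 140 mm from the dish's seen from above. All three hazelnuts rest in the dish (within 80 mm of its axis, under 45 mm high). The cup stands still and upright (within 0.1 rad) on the mat, centre within 34 mm of the mat's (all of step 2 and horizontal distance between lens and dish above 0.14 m and velocity of joint swing between -0.05 and 0.05 rad/s and linear speed of each of nut1, nut2, nut3, cup below 0.03 m/s and angle between cup's own z axis and vertical below 0.1 rad and horizontal distance between cup and mat below 0.034 m and z of cup in the frame of mat below 0.01 m); the robot touches nothing.
It fails at once if the dish is shoved more than 50 mm (distance of dish from where it was at the start of the episode above 0.05 m).
It fails at once if a bystander is shifted more than 40 mm or knocked over (distance of any of spare, petri, lunchbox, notebook from where it was at the start of the episode above 0.04 m or angle between any of spare, petri's own z axis and vertical above 0.5 rad).
It also fails if it takes over 72 s, if anything falls off the work surface, if the arm or the gripper's body presses on something with over 40 N, if the wrist force passes 120 N, or if a joint passes its speed limit or range.

## Robot

A 6-joint arm with a two-finger parallel gripper is mounted at the origin on the work surface. World frame = base frame: x ahead of the robot, y to its left, z up, the work surface at z = 0. Lengths are in m, angles in rad, forces in N, time in s.
With the tool pointing down it reaches from about 0.25 to 0.775 m from the base axis. Payload 4 kg.
Tool frame: the origin (TCP) lies midway between the tips of the shut fingers; the grasp point (between the pads) lies 19 mm behind it; z points along the fingers, y is the line along which they close (so a half turn about z gives the same grasp; the last joint's range is limited). The gripper opens to 94 mm and grips with 3 to 60 N. Pads are 16 mm wide; open, the fingers measure 119 mm over their backs; the gripper's body (75 mm by 177 mm) begins 78 mm behind the grasp point.
Start: joints at [1.045, 0.087, 1.371, -0, 1.684, -0.103], TCP at [0.226, 0.502, 0.206] pointing down, gripper open.
Joint ranges: [-3.1, 3.1], [-0.76, 2.03], [0.27, 2.55], [-1.08, 4.22], [0.17, 2.65], [-2.57, 2.57]. Speed limits (rad/s): [2.79, 2.79, 3.14, 3.14, 3.14, 3.14].

## Interface

Orientations are given as [roll, pitch, yaw] about the fixed x, y, z axes, in that order (R = Rz(yaw) Ry(pitch) Rx(roll)).
In Python, from bench import robot gives the robot as it stands. The module is installed in compiled form; this text tells all that it offers.
- The arm moves only by the tool arm_command, never from a script. Its argument "targets" is a list of rows, each a list of 4 numbers: the shift along the world's x, y, z as a fraction of full scale, then the turn about the world's z as a fraction of full scale. A call has 1 to 8 rows; each row is the pose to reach, as a shift and turn from the pose commanded when the call began; what a row does not reach only later rows make up. Full scale, the value 1, is 0.5 m for a shift and 120 degrees for a turn. A row lasts 1/12 s, in which the tool goes at most 41.7 mm and 7.16 degrees, less where a joint would pass 70% of its speed; a pose out of reach is approached as far as the arm can. A call with a number of a shift or a turn outside -1 to 1 is refused whole. A call with a gripper value outside its range is refused whole. "claw" is the closure, from 0 (fully open) to 1 (shut), set as the call begins (left out, the last holds). The fingers move at their own pace and stop on an object; the grip force is fixed at half the most. Time passes only in rows, so rows that repeat a pose let the fingers close. It gives the time, the measured TCP pose, the force, the opening and the grip force at its end, in the units of the state.
- robot.get_obs(): the state, without advancing time (a new reading comes with each control period).
- robot.snapshot(name): name is "scene" or "top"; returns the picture (480x640x3 uint8, red, green, blue); there is no depth.
- robot.camera_info(name): a dict with "vfov" (degrees; the focal length in pixels is half the picture's height over the tangent of half this angle, whatever the lens; pixels are square), "cx", "cy" (the principal point, pixels), "extrinsics" (4x4, takes a point from camera to world coordinates). Camera axes: x right, y up, looking along -z (the intrinsics and any distortion apply to the point x, -y, -z); pixel columns grow to the right and rows downward; lengths in m; the calibration is good to about 2 mm. A picture is of the moment at which its call begins. camera_info takes no time and is no camera call.
- robot.close_job(): hands the job in; it is judged then, once.
The state is a dict: "time": time; "joint_positions": joint angles; "qvel": joint speeds; "joint_torque": joint torques, N m; "tool_pos": TCP position; "ee_rot": TCP orientation; "wrist_force": force on the tool from outside, world axes, zero at the start; "wrist_torque": the same for the moment, N m; "width": finger opening in m; "finger_force": force on a finger pad.
Only numpy, scipy, OpenCV 4.12 (cv2) and the standard library are available. Lean on these libraries where they do the work, as an engineer would, in place of code of your own. Each camera call takes 0.05 s, during which the arm holds its last target. There are 200 camera calls.

## Working session

There is one attempt and no reset: what is moved stays moved. The work goes in short steps, Python scripts to look and compute and a tool call to move; the robot and the scene stay as the last step left them, time stands still between calls to the robot, and variables do not carry over. Pictures are saved under pics/ and viewed, at most 10 in all, crops included, and the job is handed in when it is done.

Besides the shell and the picture viewer there is one more tool, called as name(argument=value, ...), one argument or row to a line, values as JSON. arm_command: Moves the arm, as the interface text tells. Shift numbers are shares of 0.5 m and turn numbers shares of 120 degrees, none past 1 either way. Its arguments: {"type":"object","properties":{"targets":{"type":"array"},"claw":{"type":"number"}},"required":["targets"]}

```bash
mkdir -p pics; ls
python3 - <<'E'
from bench import robot
import cv2,numpy as np
np.set_printoptions(precision=4,suppress=True)
o=robot.get_obs()
for k,v in o.items(): print(k,np.array(v))
for n in("scene","top"):
    im=robot.snapshot(n); cv2.imwrite(f"pics/{n}0.png",im[:,:,::-1]); print(n,robot.camera_info(n))
E
```

```text
pics
time 0.0
joint_positions [ 1.0449  0.088   1.3722  0.      1.6836 -0.1031]
qvel [-0.001   0.0011 -0.0004  0.0006  0.0002 -0.0003]
joint_torque [  0.0004 -34.0171 -30.2435   0.0719   0.0328  -0.0002]
tool_pos [0.2254 0.5011 0.2043]
ee_rot [-3.1394 -0.0002  2.7188]
wrist_force [-0.5954 -0.3703 -0.3019]
wrist_torque [ 0.0298 -0.0009 -0.037 ]
finger_force 0.0
width 0.094055588376146
scene {'vfov': 45.1189377413275, 'cx': 320.99141874802893, 'cy': 236.2289691235458, 'extrinsics': array([[ 0.1352, -0.7188,  0.6819,  1.4971],
       [ 0.9906,  0.0846, -0.1073, -0.1907],
       [ 0.0194,  0.69  ,  0.7235,  1.1739],
       [ 0.    ,  0.    ,  0.    ,  1.    ]])}
top {'vfov': 49.224125959690696, 'cx': 317.100256674236, 'cy': 232.00472257206314, 'extrinsics': array([[-0.0083,  0.9915, -0.1297,  0.3712],
       [-1.    , -0.0085, -0.0011, -0.0284],
       [-0.0022,  0.1297,  0.9915,  1.3395],
       [ 0.    ,  0.    ,  0.    ,  1.    ]])}
```

View pics/scene0.png

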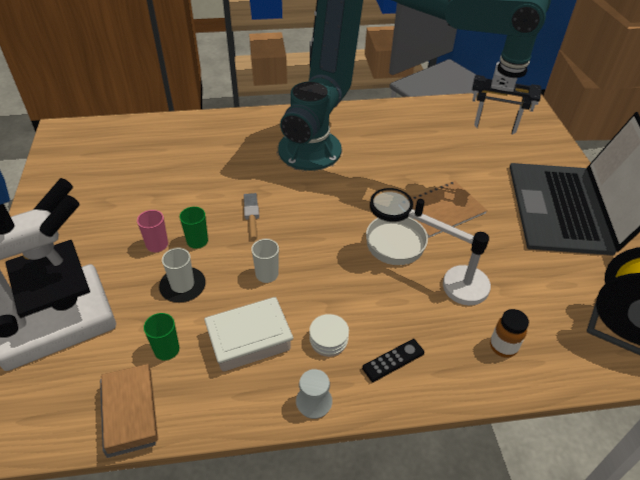

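View pics/top0.png

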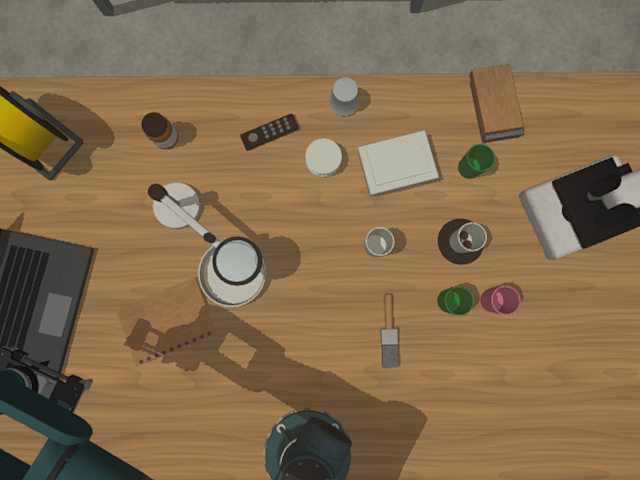

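The top view shows the cup with nuts on the black mat at (466,238). Its look-alikes are:
- plain cup at (379,241), on bare table: the spare
- upside-down glass at (345,95)
- green cups at (477,161) and (456,300)
- pink cup at (502,299)

Only the cup at (466,238) is white, stands on the mat and holds brown nuts. The stand is at (176,205), the hub at (157,192), the knob at (210,238), the lens at (237,260) and the dish at (232,270).

Next I'll measure positions and make one enlarged crop to confirm.

```bash
cat > h.py <<'E'
import cv2,numpy as np
from bench import robot
np.set_printoptions(precision=4,suppress=True)
def ray(n,uv):
    c=robot.camera_info(n); f=240/np.tan(np.radians(c["vfov"]/2)); E=np.array(c["extrinsics"])
    return E[:3,3],E[:3,:3]@np.array([(uv[0]-c["cx"])/f,-(uv[1]-c["cy"])/f,-1.])
def onz(n,uv,z):
    o,d=ray(n,uv); return o+d*(z-o[2])/d[2]
def px(n,p):
    c=robot.camera_info(n); f=240/np.tan(np.radians(c["vfov"]/2)); E=np.array(c["extrinsics"])
    q=E[:3,:3].T@(np.array(p)-E[:3,3]); return np.array([c["cx"]-f*q[0]/q[2],c["cy"]+f*q[1]/q[2]])
def shot(n,name):
    im=robot.snapshot(n)[:,:,::-1].copy(); cv2.imwrite(f"pics/{name}.png",im); return im
def circ(n,mask,z):
    "min enclosing circle of mask contour cast on plane z"
    cs,_=cv2.findContours(mask.astype(np.uint8),cv2.RETR_EXTERNAL,cv2.CHAIN_APPROX_NONE)
    c=max(cs,key=cv2.contourArea)[:,0,:]
    P=np.array([onz(n,p,z)[:2] for p in c],np.float32)
    return cv2.minEnclosingCircle(P)
def box(m,x0,y0,x1,y1):
    o=np.zeros_like(m); o[y0:y1,x0:x1]=m[y0:y1,x0:x1]; return o
E
python3 - <<'E'
from h import *
t=cv2.imread("pics/top0.png"); s=cv2.imread("pics/scene0.png")
for n,uv,z in [("top",(232,270),0),("top",(157,191),.193),("top",(176,205),.022),("top",(210,238),.222),("top",(237,260),.17),("top",(471,236),.103),("top",(462,241),.003),
 ("scene",(398,241),.02),("scene",(480,242),.193),("scene",(419,204),.222),("scene",(178,257),.103),("scene",(182,284),.003),("scene",(391,205),.17),("scene",(467,285),.022),
 ("top",(381,240),.1),("scene",(266,247),.1)]:
    print(n,uv,z,onz(n,uv,z)[:2])
th=cv2.cvtColor(t,cv2.COLOR_BGR2HSV); sh=cv2.cvtColor(s,cv2.COLOR_BGR2HSV)
blk=lambda h:(h[:,:,2]<70)
print("mat s",circ("scene",box(blk(sh),150,255,215,305),.003))
print("mat t",circ("top",box(blk(th),430,210,495,270),.003))
wh=lambda h:((h[:,:,1]<60)&(h[:,:,2]>110))
print("foot t",circ("top",box(wh(th),145,175,206,235),.022))
print("dish s",circ("scene",box(wh(sh),360,212,432,268),.03))
print("rim cup t",circ("top",box(wh(th),445,215,495,262),.103))
a=cv2.resize(t[205:275,425:515],None,fx=5,fy=5,interpolation=2)
b=cv2.resize(s[205:275,130:220],None,fx=5,fy=5,interpolation=2)
c=cv2.resize(t[170:310,140:270],None,fx=2.5,fy=2.5,interpolation=2)
im=np.zeros((600,800,3),np.uint8); 
im[:350,:400]=a[:350,:400]; im[:350,400:800]=b[:350,:400]
c=cv2.resize(s[180:305,360:500],None,fx=2,fy=2);im[350:600,0:280]=c
d=cv2.resize(t[175:300,140:280],None,fx=2,fy=2);im[350:600,300:580]=d
cv2.imwrite("pics/crop0.png",im)
E
```

```text
top (232, 270) 0 [0.4504 0.1913]
top (157, 191) 0.193 [0.6165 0.3293]
top (176, 205) 0.022 [0.6162 0.3329]
top (210, 238) 0.222 [0.5064 0.2031]
top (237, 260) 0.17 [0.4626 0.1525]
top (471, 236) 0.103 [ 0.5203 -0.3927]
top (462, 241) 0.003 [ 0.5196 -0.3985]
scene (398, 241) 0.02 [0.4523 0.1882]
scene (480, 242) 0.193 [0.6347 0.3221]
scene (419, 204) 0.222 [0.5211 0.2003]
scene (178, 257) 0.103 [ 0.5167 -0.3911]
scene (182, 284) 0.003 [ 0.5205 -0.3966]
scene (391, 205) 0.17 [0.4632 0.1497]
scene (467, 285) 0.022 [0.6267 0.329 ]
top (381, 240) 0.1 [ 0.5129 -0.179 ]
scene (266, 247) 0.1 [ 0.506  -0.1741]
mat s ((0.5195198655128479, -0.3972063362598419), 0.0589582659304142)
mat t ((0.519221305847168, -0.3948075473308563), 0.058919813483953476)
foot t ((0.6027765870094299, 0.3138732314109802), 0.08201003074645996)
dish s ((0.4404631555080414, 0.1912396252155304), 0.09010390192270279)
rim cup t ((0.5194157958030701, -0.3940926194190979), 0.03516057878732681)
```

View pics/crop0.png

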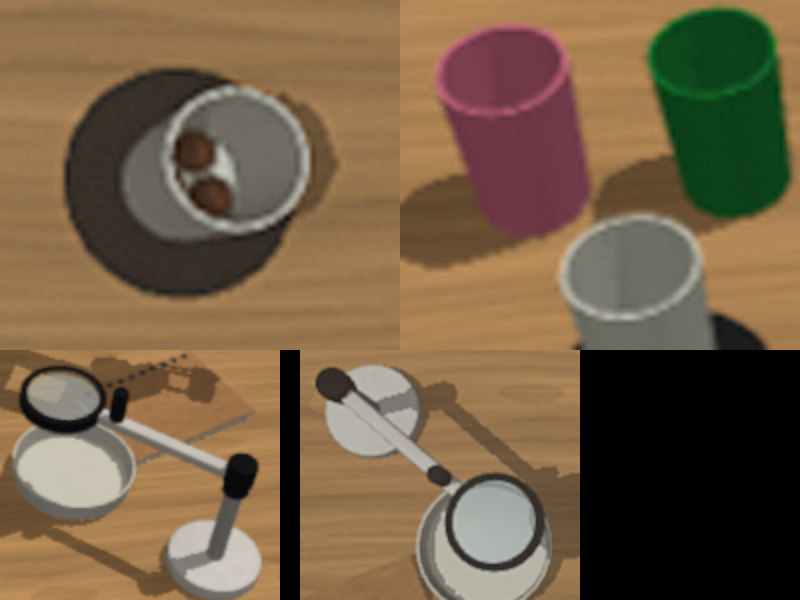

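The crop confirms it: brown nuts in the white cup, which stands on the black mat. The base frame gives:
- cup and mat at about (0.5195, -0.3955)
- post at about (0.620, 0.330)
- dish at about (0.451, 0.190)
- knob at about (0.511, 0.206)

First I'll cage the knob between the part-closed fingers.

arm_command(
  targets=[
    [0,0,0.19,0],
    [0,0,0.19,0.12],
    [0,0,0.19,0.12],
    [0.57,-0.592,0.19,0.61],
    [0.57,-0.592,0.19,0.61],
    [0.57,-0.592,0.19,0.61],
    [0.57,-0.592,0.19,0.61],
    [0.57,-0.592,0.19,0.61],
  ],
  claw=0.5,
)

```text
time: 0.77
tool_pos: [0.3567, 0.3657, 0.3]
ee_rot: [-3.141, -0.001, -2.747]
wrist_force: [0.2, 0.8, 1.2]
width: 0.0476
finger_force: 0.0
```

arm_command(
  targets=[
    [0.3,-0.31,0,0.22],
    [0.3,-0.31,0,0.22],
    [0.3,-0.31,0,0.22],
    [0.3,-0.31,0,0.22],
    [0.3,-0.31,0,0.22],
    [0.3,-0.31,0,0.22],
    [0.3,-0.31,0,0.22],
    [0.3,-0.31,0,0.22],
  ],
)

```text
time: 1.43
tool_pos: [0.5064, 0.2112, 0.2994]
ee_rot: [3.14, -0.002, -2.295]
wrist_force: [-0.5, 0.9, -0.3]
width: 0.0468
finger_force: 0.0
```

arm_command(
  targets=[
    [0.01,-0.01,0,0],
    [0.01,-0.01,-0.06,0],
    [0.01,-0.01,-0.12,0],
    [0.01,-0.01,-0.16,0],
    [0.01,-0.01,-0.2,0],
    [0.01,-0.01,-0.2,0],
  ],
)

```text
time: 1.93
tool_pos: [0.5078, 0.2076, 0.1956]
ee_rot: [3.136, -0.007, -2.29]
wrist_force: [-1.2, -1.2, -0.7]
width: 0.0471
finger_force: 0.0
```

Run:
```python
from h import *
import numpy as np
o=robot.get_obs(); print(o["tool_pos"],o["wrist_force"])
s=shot("scene","s1"); t=shot("top","t1")
im=np.hstack([cv2.resize(s[120:290,330:500],(400,400)),cv2.resize(t[130:310,140:320],(400,400))]); cv2.imwrite("pics/c1.png",im)
H=np.array([.62,.33])
for a in range(-131,-201,-8):
    p=H+.165*np.array([np.cos(np.radians(a)),np.sin(np.radians(a))]); q=(p-np.array([.511,.206]))/.5; print(a,p,q,(a+131)/120)
```

```text
[0.5078 0.2076 0.1956] [-1.1704 -1.1657 -0.7021]
-131 [0.5118 0.2055] [ 0.0015 -0.0011] 0.0
-139 [0.4955 0.2218] [-0.0311  0.0315] -0.06666666666666667
-147 [0.4816 0.2401] [-0.0588  0.0683] -0.13333333333333333
-155 [0.4705 0.2603] [-0.0811  0.1085] -0.2
-163 [0.4622 0.2818] [-0.0976  0.1515] -0.26666666666666666
-171 [0.457  0.3042] [-0.1079  0.1964] -0.3333333333333333
-179 [0.455  0.3271] [-0.1119  0.2422] -0.4
-187 [0.4562 0.3501] [-0.1095  0.2882] -0.4666666666666667
-195 [0.4606 0.3727] [-0.1008  0.3334] -0.5333333333333333
```

View pics/c1.png

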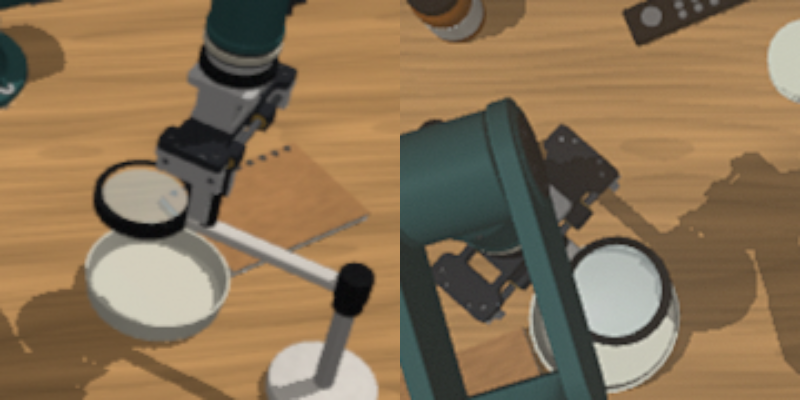

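The left crop shows the fingers around the knob near (205,195), beside the lens. I'll swing it along the arc.

arm_command(
  targets=[
    [-0.015,0.015,0,-0.033],
    [-0.031,0.032,0,-0.067],
    [-0.045,0.049,0,-0.1],
    [-0.059,0.068,0,-0.133],
    [-0.07,0.088,0,-0.167],
    [-0.081,0.109,0,-0.2],
    [-0.09,0.13,0,-0.233],
    [-0.098,0.152,0,-0.267],
  ],
)

```text
time: 2.7
tool_pos: [0.4624, 0.284, 0.2035]
ee_rot: [-3.141, 0.004, -2.854]
wrist_force: [0.2, -1.1, 0.1]
width: 0.0468
finger_force: 0.5
```

arm_command(
  targets=[
    [-0.005,0.022,0,-0.033],
    [-0.01,0.045,0,-0.067],
    [-0.013,0.068,0,-0.1],
    [-0.014,0.091,0,-0.133],
    [-0.014,0.114,0,-0.167],
    [-0.012,0.137,0,-0.2],
    [-0.008,0.16,0,-0.233],
    [-0.003,0.182,0,-0.267],
  ],
)

```text
time: 3.37
tool_pos: [0.4608, 0.3755, 0.2036]
ee_rot: [3.139, 0.003, 2.87]
wrist_force: [0.0, -0.4, 0.5]
width: 0.047
finger_force: 0.5
```

Run:
```python
from h import *
o=robot.get_obs(); print(o["time"],o["tool_pos"],o["wrist_force"],o["joint_positions"])
s=shot("scene","s2")
cv2.imwrite("pics/c2.png",s[100:320,280:560])
```

```text
3.3667 [0.4608 0.3755 0.2036] [ 0.0025 -0.3835  0.4883] [ 0.5886  0.1838  1.2664 -0.0004  1.6876 -0.7107]
```

View pics/c2.png

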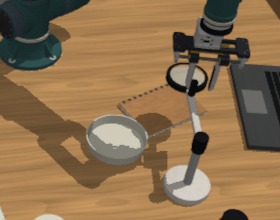

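The arm is swung clear: the lens is at crop (187,77), well away from the dish at (117,137). Next I'll rise and travel to the cup.

arm_command(
  targets=[
    [0,0,0.08,0],
    [0,0,0.16,0],
    [0,0,0.26,0],
    [0,0,0.26,0],
    [0.01,-0.08,0.26,-0.06],
    [0.02,-0.16,0.26,-0.12],
    [0.02,-0.24,0.26,-0.18],
    [0.03,-0.32,0.26,-0.24],
  ],
  claw=0,
)

```text
time: 4.08
tool_pos: [0.475, 0.213, 0.3327]
ee_rot: [3.138, 0.002, 2.37]
wrist_force: [0.1, 0.3, 0.2]
width: 0.0935
finger_force: 0.0
```

arm_command(
  targets=[
    [0.01,-0.08,0,-0.06],
    [0.02,-0.16,0,-0.12],
    [0.03,-0.24,0,-0.18],
    [0.04,-0.32,0,-0.24],
    [0.05,-0.4,0,-0.3],
    [0.06,-0.48,0,-0.36],
    [0.07,-0.56,0,-0.38],
    [0.08,-0.64,0,-0.38],
  ],
)

```text
time: 4.75
tool_pos: [0.5154, -0.1078, 0.3327]
ee_rot: [3.138, 0.001, 1.577]
wrist_force: [1.3, 0.2, 0.2]
width: 0.094
finger_force: 0.0
```

Run:
```python
from h import *
o=robot.get_obs(); print(o["time"],o["tool_pos"],o["wrist_force"],o["joint_positions"],o["ee_rot"])
t=shot("top","t2"); s=shot("scene","s2b")
cv2.imwrite("pics/c3.png",np.hstack([cv2.resize(t[140:330,110:310],(400,380)),cv2.resize(s[150:320,340:520],(400,380))]))
th=cv2.cvtColor(t,cv2.COLOR_BGR2HSV)
w=(th[:,:,1]<60)&(th[:,:,2]>110)
print("dish",circ("top",box(w,190,225,275,315),.032))
b=th[:,:,2]<70
print("hub",circ("top",box(b,140,175,172,212),.193))
```

```text
4.75 [ 0.5154 -0.1078  0.3327] [1.3363 0.1979 0.1728] [-0.3139  0.0421  1.1681  0.0001  1.9273 -0.3198] [3.1377 0.0012 1.5768]
dish ((0.4427301585674286, 0.18736375868320465), 0.08512198179960251)
hub ((0.6149944067001343, 0.326122522354126), 0.024017060175538063)
```

View pics/c3.png

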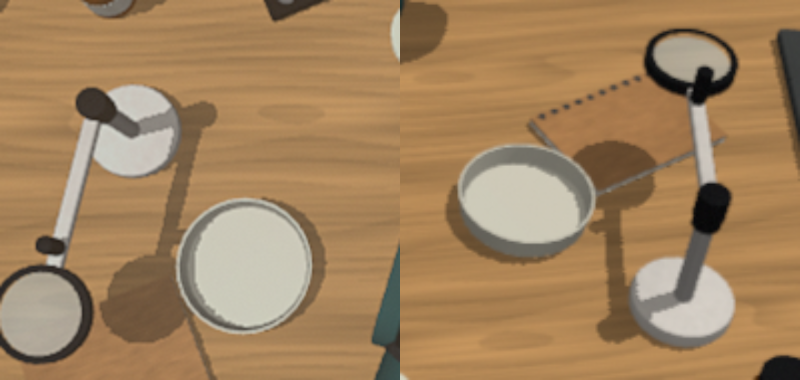

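Dish centre is (0.443, 0.187), with a fitted radius of 85 mm, as described. The hub's top centre is about (0.617, 0.330). Next I'll go down over the cup.

arm_command(
  targets=[
    [0.002,-0.08,0,0],
    [0.004,-0.16,0,0],
    [0.006,-0.24,0,0],
    [0.008,-0.32,0,0],
    [0.008,-0.4,0,0],
    [0.008,-0.48,0,0],
    [0.008,-0.575,0,0],
    [0.008,-0.575,0,0],
  ],
)

```text
time: 5.52
tool_pos: [0.5186, -0.3988, 0.329]
ee_rot: [-3.14, 0.002, 1.572]
wrist_force: [0.5, 0.6, -0.6]
width: 0.0941
finger_force: 0.0
```

arm_command(
  targets=[
    [0,0,-0.08,0],
    [0,0,-0.16,0],
    [0,0,-0.24,0],
    [0,0,-0.3,0],
    [0,0,-0.34,0],
    [0,0,-0.34,0],
  ],
)

```text
time: 6.02
tool_pos: [0.5179, -0.39, 0.1551]
ee_rot: [-3.135, -0.007, 1.579]
wrist_force: [-0.2, 0.1, -0.8]
width: 0.0943
finger_force: 0.0
```

arm_command(
  targets=[
    [0.002,-0.008,-0.06,0],
    [0.002,-0.008,-0.12,0],
    [0.002,-0.008,-0.18,0],
    [0.002,-0.008,-0.222,0],
    [0.002,-0.008,-0.222,0],
    [0.002,-0.008,-0.222,0],
  ],
)

```text
time: 6.52
tool_pos: [0.5212, -0.397, 0.0509]
ee_rot: [3.141, 0.0, 1.578]
wrist_force: [0.2, -0.3, 0.4]
width: 0.094
finger_force: 0.0
```

arm_command(
  targets=[
    [0,0,0,0],
    [0,0,0,0],
    [0,0,0,0],
    [0,0,0,0],
    [0,0,0,0],
    [0,0,0,0],
  ],
  claw=1,
)

```text
time: 7.02
tool_pos: [0.521, -0.3981, 0.0512]
ee_rot: [3.14, 0.002, 1.576]
wrist_force: [-1.3, 0.2, 5.0]
width: 0.0662
finger_force: 29.9
```

The grip is good: 66 mm opening, so about 67 mm up the cup. The tool can't tilt, so I'll swivel the cup about the pad line by pushing its foot against the fixed hub's top edge. First, lift and carry.

arm_command(
  targets=[
    [0,0,0.03,0],
    [0,0,0.09,0],
    [0,0,0.16,0],
    [0,0,0.24,0],
    [0,0,0.32,0],
    [0,0,0.4,0],
    [0,0,0.46,0],
    [0,0,0.5,0],
  ],
)

```text
time: 7.68
tool_pos: [0.5209, -0.3977, 0.3042]
ee_rot: [3.137, 0.004, 1.577]
wrist_force: [0.3, -0.9, 0.5]
width: 0.0666
finger_force: 29.9
```

arm_command(
  targets=[
    [0.005,0.03,0,0],
    [0.015,0.1,0,0],
    [0.03,0.18,0,0],
    [0.04,0.26,0,0],
    [0.05,0.34,0,0],
    [0.06,0.42,0,0],
    [0.07,0.5,0,0],
    [0.08,0.58,0,0],
  ],
)

```text
time: 8.35
tool_pos: [0.5594, -0.1041, 0.2968]
ee_rot: [-3.138, -0.002, 1.577]
wrist_force: [1.3, -0.6, -1.0]
width: 0.0667
finger_force: 29.9
```

arm_command(
  targets=[
    [0.01,0.08,0,0],
    [0.025,0.16,0,0],
    [0.04,0.24,0,0],
    [0.055,0.32,0,0],
    [0.07,0.4,0,0],
    [0.085,0.48,0,0],
    [0.1,0.54,0,0],
    [0.11,0.58,0,0],
  ],
)

```text
time: 9.02
tool_pos: [0.614, 0.1872, 0.2961]
ee_rot: [-3.137, -0.001, 1.581]
wrist_force: [0.0, -0.4, -0.9]
width: 0.0665
finger_force: 29.9
```

arm_command(
  targets=[
    [0,0.04,0,0],
    [0,0.06,0,0],
    [0,0.06,0,0],
  ],
)

```text
time: 9.27
tool_pos: [0.6141, 0.2153, 0.2969]
ee_rot: [-3.137, 0.0, 1.58]
wrist_force: [0.0, -0.9, -0.9]
width: 0.0665
finger_force: 29.9
```

arm_command(
  targets=[
    [0.004,0,-0.05,0],
    [0.004,0,-0.1,0],
    [0.004,0,-0.155,0],
    [0.004,0.03,-0.155,0],
    [0.004,0.06,-0.155,0],
    [0.004,0.08,-0.155,0],
    [0.004,0.08,-0.155,0],
  ],
)

```text
time: 9.85
tool_pos: [0.6183, 0.2559, 0.2252]
ee_rot: [3.137, -0.003, 1.58]
wrist_force: [-0.6, -0.2, -0.1]
width: 0.0669
finger_force: 29.9
```

Run:
```python
from h import *
o=robot.get_obs(); print(o["time"],o["tool_pos"],o["wrist_force"],o["joint_positions"],o["ee_rot"])
s=shot("scene","s4"); t=shot("top","t4")
cv2.imwrite("pics/c4.png",np.hstack([cv2.resize(s[130:310,380:560],(400,400)),cv2.resize(t[120:290,120:290],(400,400))]))
```

```text
9.85 [0.6183 0.2559 0.2252] [-0.5738 -0.1908 -0.117 ] [0.3071 0.3522 1.0163 0.0012 1.7675 0.2985] [ 3.1365 -0.0028  1.5797]
```

View pics/c4.png

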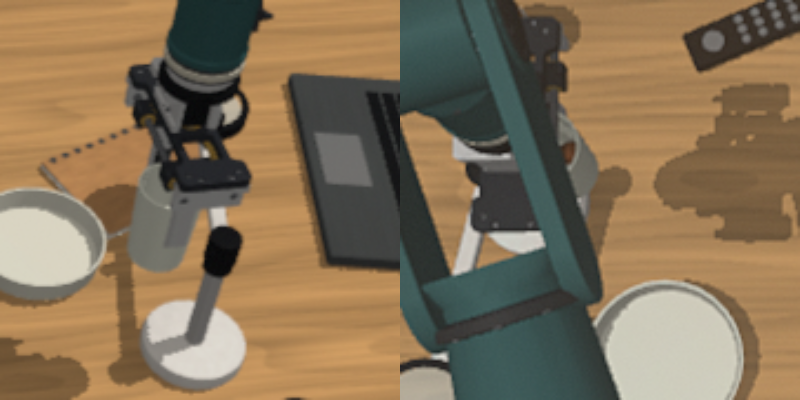

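The cup hangs upright beside the hub: cup at left crop (160,215), hub at (222,250). I'll push slowly towards +y.

arm_command(
  targets=[
    [0,0.015,-0.01,0],
    [0,0.03,-0.01,0],
    [0,0.045,-0.01,0],
    [0,0.06,-0.01,0],
    [0,0.075,-0.01,0],
    [0,0.09,-0.01,0],
  ],
)

```text
time: 10.45
tool_pos: [0.6178, 0.2973, 0.2178]
ee_rot: [3.141, 0.002, 1.576]
wrist_force: [-0.3, -3.3, 2.9]
width: 0.0662
finger_force: 30.0
```

Run:
```python
from h import *
s=shot("scene","s5")
cv2.imwrite("pics/c5.png",cv2.resize(s[150:310,400:560],(400,400)))
```

```text
(no output)
```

View pics/c5.png

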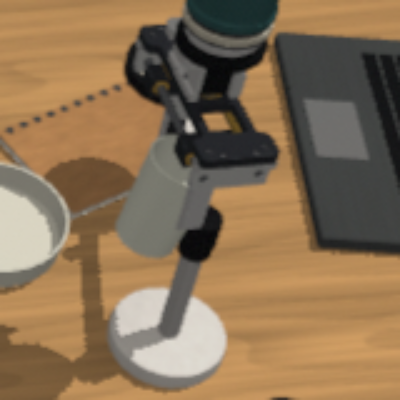

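The cup is swivelling in the grip as planned: its foot at (150,240) trails the hub, at about 4 N. I'll keep going to about 65°.

arm_command(
  targets=[
    [0,0.015,0,0],
    [0,0.03,0,0],
    [0,0.045,0,0],
    [0,0.06,0,0],
    [0,0.075,0,0],
    [0,0.088,0,0],
    [0,0.088,0,0],
  ],
)

```text
time: 11.08
tool_pos: [0.617, 0.3435, 0.2165]
ee_rot: [-3.141, -0.001, 1.578]
wrist_force: [-1.4, -1.0, 1.8]
width: 0.0664
finger_force: 30.0
```

Run:
```python
from h import *
o=robot.get_obs(); p=o["tool_pos"]; print(p,o["wrist_force"],o["width"])
s=shot("scene","s6")
# predicted foot centre pixels for tilts, against the cup's light pixels
ang=[50,60,65,70,75,80]
h=cv2.cvtColor(s,cv2.COLOR_BGR2HSV)
g=np.array(p)+[0,0,.019]
for a in ang:
    t=np.radians(a); ax=np.array([0,np.sin(t),np.cos(t)]); up=np.array([0,-np.cos(t),np.sin(t)])
    print(a,"footlow",px("scene",g-.067*ax-.03*up),"foothigh",px("scene",g-.067*ax+.03*up),"side+x",px("scene",g-.067*ax+[.03,0,0]))
a=box(((h[:,:,1]<55)&(h[:,:,2]>100)).astype(np.uint8),430,170,482,250)
ys,xs=np.nonzero(a); print(xs.min(),xs.max(),ys.min(),ys.max())
for r in range(195,245,4):
    x=np.nonzero(a[r])[0]; print(r,(x.min(),x.max()) if len(x) else None)
```

```text
[0.617  0.3435 0.2165] [-1.4409 -0.9687  1.7692] 0.06635808420324196
50 footlow [471.1855 243.7188] foothigh [459.3197 231.6917] side+x [469.2816 247.0976]
60 footlow [467.3153 242.2373] foothigh [459.3589 227.9935] side+x [467.3376 244.5465]
65 footlow [465.6172 241.2755] foothigh [459.736  226.0614] side+x [466.6645 243.117 ]
70 footlow [464.095  240.1735] foothigh [460.3515 224.093 ] side+x [466.2003 241.5974]
75 footlow [462.7607 238.9379] foothigh [461.2031 222.1034] side+x [465.9504 239.9981]
80 footlow [461.6257 237.5766] foothigh [462.2866 220.1079] side+x [465.9186 238.3304]
430 481 170 246
195 None
199 (np.int64(470), np.int64(477))
203 (np.int64(471), np.int64(481))
207 (np.int64(472), np.int64(481))
211 (np.int64(471), np.int64(481))
215 (np.int64(466), np.int64(481))
219 (np.int64(461), np.int64(481))
223 (np.int64(456), np.int64(481))
227 (np.int64(449), np.int64(481))
231 (np.int64(440), np.int64(481))
235 (np.int64(431), np.int64(481))
239 (np.int64(456), np.int64(477))
243 (np.int64(459), np.int64(471))
```

The tilt is about 63° with the nuts still inside. I'll rise gently and carry it to the dish's -y rim, mouth facing inward.

arm_command(
  targets=[
    [0,0,0.01,0],
    [0,0,0.03,0],
    [0,0,0.06,0],
    [0,0,0.09,0],
    [0,0,0.12,0],
    [0,0,0.14,0],
    [-0.005,-0.006,0.15,0],
    [-0.015,-0.02,0.15,0],
  ],
)

```text
time: 11.8
tool_pos: [0.6106, 0.3324, 0.2942]
ee_rot: [3.138, -0.003, 1.577]
wrist_force: [0.5, -0.2, -0.6]
width: 0.0661
finger_force: 30.0
```

arm_command(
  targets=[
    [-0.03,-0.03,0,0],
    [-0.06,-0.065,0,0],
    [-0.09,-0.1,0,0],
    [-0.12,-0.135,0,0],
    [-0.15,-0.17,0,0],
    [-0.18,-0.205,0,0],
    [-0.205,-0.24,0,0],
    [-0.23,-0.27,0,0],
  ],
)

```text
time: 12.47
tool_pos: [0.4939, 0.1956, 0.2924]
ee_rot: [3.141, -0.001, 1.576]
wrist_force: [0.3, -0.6, 0.4]
width: 0.0666
finger_force: 30.0
```

arm_command(
  targets=[
    [-0.03,-0.03,0,0],
    [-0.055,-0.06,0,0],
    [-0.075,-0.085,0,0],
    [-0.09,-0.1,0,0],
    [-0.1,-0.11,0,0],
    [-0.1,-0.11,0,0],
  ],
)

```text
time: 12.97
tool_pos: [0.4444, 0.1411, 0.2926]
ee_rot: [3.14, -0.0, 1.576]
wrist_force: [-0.7, 0.4, -0.0]
width: 0.0666
finger_force: 30.0
```

arm_command(
  targets=[
    [0,0,-0.02,0],
    [0,0,-0.06,0],
    [0,0,-0.12,0],
    [0,0,-0.19,0],
    [0,0,-0.26,0],
    [0,0,-0.32,0],
    [0,0,-0.36,0],
    [0,0,-0.38,0],
  ],
)

```text
time: 13.63
tool_pos: [0.4425, 0.1417, 0.097]
ee_rot: [-3.134, 0.001, 1.577]
wrist_force: [-0.5, -0.1, -0.2]
width: 0.0666
finger_force: 30.0
```

Run:
```python
from h import *
o=robot.get_obs(); print(o["tool_pos"],o["wrist_force"])
s=shot("scene","s7"); t=shot("top","t7")
cv2.imwrite("pics/c7.png",np.hstack([cv2.resize(s[170:290,330:450],(400,400)),cv2.resize(t[220:320,190:290],(400,400))]))
```

```text
[0.4425 0.1417 0.097 ] [-0.5018 -0.1361 -0.1812]
```

View pics/c7.png

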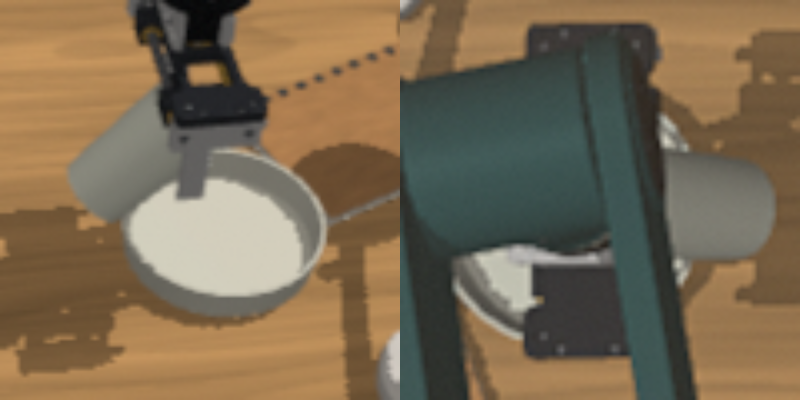

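The foot overhangs the -y rim and the mouth is over the dish, as intended. I'll press down slowly so the rim lifts the foot end.

arm_command(
  targets=[
    [0,0,-0.02,0],
    [0,0,-0.04,0],
    [0,0,-0.055,0],
    [0,0,-0.07,0],
    [0,0.002,-0.08,0],
    [0,0.005,-0.09,0],
    [0,0.007,-0.1,0],
    [0,0.008,-0.1,0],
  ],
)

```text
time: 14.4
tool_pos: [0.4451, 0.1451, 0.0515]
ee_rot: [3.141, 0.001, 1.577]
wrist_force: [0.1, -3.3, 1.1]
width: 0.0663
finger_force: 30.0
```

arm_command(
  targets=[
    [0,0.002,-0.005,0],
    [0,0.002,-0.01,0],
    [0,0.002,-0.015,0],
    [0,0.002,-0.02,0],
    [0,0.002,-0.025,0],
    [0,0.002,-0.025,0],
    [0,0.002,-0.025,0],
  ],
)

```text
time: 14.98
tool_pos: [0.4455, 0.1465, 0.0397]
ee_rot: [3.14, 0.0, 1.577]
wrist_force: [1.1, -1.8, 3.1]
width: 0.0662
finger_force: 30.0
```

```bash
cat > nuts.py <<'E'
from h import *
import sys
o=robot.get_obs(); print(o["time"],o["tool_pos"],o["wrist_force"],o["width"])
for n in("scene","top"):
    im=shot(n,n[0]+sys.argv[1]); h=cv2.cvtColor(im,cv2.COLOR_BGR2HSV)
    m=((h[:,:,0]<16)&(h[:,:,1]>90)&(h[:,:,2]<125)).astype(np.uint8)
    m=box(m,*((350,200,440,275) if n=="scene" else (195,225,275,312)))
    k,l,st,c=cv2.connectedComponentsWithStats(m)
    for i in range(1,k):
        if st[i,4]>15: print(n,st[i],c[i],onz(n,c[i],.016)[:2]-[.443,.187])
    w=((h[:,:,1]<60)&(h[:,:,2]>110)); 
    if n=="top": print("dish",circ(n,box(w,190,225,275,315),.032))
E
python3 nuts.py 8
```

```text
14.9833 [0.4455 0.1465 0.0397] [ 1.1423 -1.8466  3.1013] 0.06620401453788204
scene [418 213  22  22 332] [430.6114 222.6205] [-0.0537  0.1114]
dish ((0.4366190433502197, 0.10549074411392212), 0.037429649382829666)
```

arm_command(
  targets=[
    [0,0.003,-0.006,0],
    [0,0.006,-0.012,0],
    [0,0.008,-0.018,0],
    [0,0.008,-0.018,0],
    [0,0.008,-0.018,0],
    [0,0.008,-0.018,0],
    [0,0.008,-0.018,0],
    [0,0.008,-0.018,0],
  ],
)

```text
time: 15.75
tool_pos: [0.4453, 0.151, 0.0308]
ee_rot: [3.141, -0.001, 1.577]
wrist_force: [-0.1, 1.7, 3.7]
width: 0.0663
finger_force: 30.0
```

```bash
python3 nuts.py 9
python3 - <<'E'
from h import *
s=cv2.imread("pics/s9.png"); t=cv2.imread("pics/t9.png")
cv2.imwrite("pics/c9.png",np.hstack([cv2.resize(s[170:290,330:450],(400,400)),cv2.resize(t[220:320,190:290],(400,400))]))
E
```

```text
15.75 [0.4453 0.151  0.0308] [-0.1316  1.6891  3.6766] 0.06627189598480088
scene [418 213  22  22 333] [430.6066 222.5646] [-0.0539  0.1115]
dish ((0.43572691082954407, 0.10967539995908737), 0.040901679545640945)
```

Run:
```python
from h import *
s=cv2.imread("pics/s9.png"); h=cv2.cvtColor(s,cv2.COLOR_BGR2HSV)
g=np.array([.4453,.151,.0498])
for a in [80,90,100,105,110]:
    t=np.radians(a); ax=np.array([0,np.sin(t),np.cos(t)]); up=np.array([0,-np.cos(t),np.sin(t)])
    f=g-.067*ax; m=g+.033*ax
    print(a,"foot lo/hi/side",px("scene",f-.03*up),px("scene",f+.03*up),px("scene",f+[.03,0,0]),"mouth lo/hi",px("scene",m-.034*up),px("scene",m+.034*up),px("scene",m+[.034,0,0]))
print("rim pts",px("scene",[.443,.102,.032]),px("scene",[.528,.187,.032]),px("scene",[.443,.272,.032]))
# coarse gray/sat dump of the dish neighbourhood, every 3 px
for r in range(200,272,4):
    print(r,' '.join('%3d/%-3d'%(h[r,c,2],h[r,c,1]) for c in range(344,436,5)))
```

```text
80 foot lo/hi/side [362.1975 245.0193] [359.9394 230.3682] [363.1278 245.8646] mouth lo/hi [397.9335 238.6055] [396.5187 221.741 ] [400.1036 239.3668]
90 foot lo/hi/side [360.2517 242.4431] [361.797  227.0704] [363.0675 242.9378] mouth lo/hi [395.7615 240.3261] [398.634  222.9246] [400.0328 240.8185]
100 foot lo/hi/side [359.042  239.5449] [364.4047 223.9164] [363.7615 239.9129] mouth lo/hi [393.2872 241.8143] [400.3268 224.4034] [399.598  242.2944]
105 foot lo/hi/side [358.7295 238.0001] [365.9677 222.4262] [364.3893 238.3927] mouth lo/hi [391.9592 242.4581] [400.9989 225.2385] [399.2487 243.0275]
110 foot lo/hi/side [358.6179 236.4062] [367.6884 221.0108] [365.2001 236.8831] mouth lo/hi [390.5833 243.0289] [401.5483 226.1283] [398.8151 243.75  ]
rim pts [366.892  238.2151] [404.5517 258.6674] [427.3787 232.9822]
200 178/133 178/133 174/132 171/134 170/134 169/134  67/156  59/156  96/8    10/51    7/36   97/8   151/127  93/74  172/138 169/139 171/137 172/139 169/139
204 183/134 179/134 176/135 173/133 172/132 171/133 171/134  99/100  87/6    25/31   26/29   69/74  170/138 173/137 17
[... 1833 characters left out ...]
/24  212/25  211/27  212/28  212/26  212/28  204/26  164/134 116/132 112/134
256 114/132 111/133 109/136 106/135 106/135 105/131 104/76  103/27  113/25  204/25  211/25  211/25  210/27  211/28  135/25  106/38  164/135 165/134 106/132
260 106/135 104/135 108/135 111/133 137/136 106/132 106/135 106/111 106/24  107/26  109/26  108/26  108/26  106/26  109/37  176/133 172/132 176/132 112/132
264 109/131 110/132 108/132 106/135 105/134 106/135 108/130 109/136 111/133 110/114 106/41  108/42  109/61  123/133 178/133 179/131 181/134 184/133 116/132
268 111/133 131/134 110/134 123/133 161/135 112/134 114/134 181/134 182/135 183/135 162/134 185/132 184/134 182/133 179/132 179/134 178/135 179/132 113/133
```

View pics/c9.png

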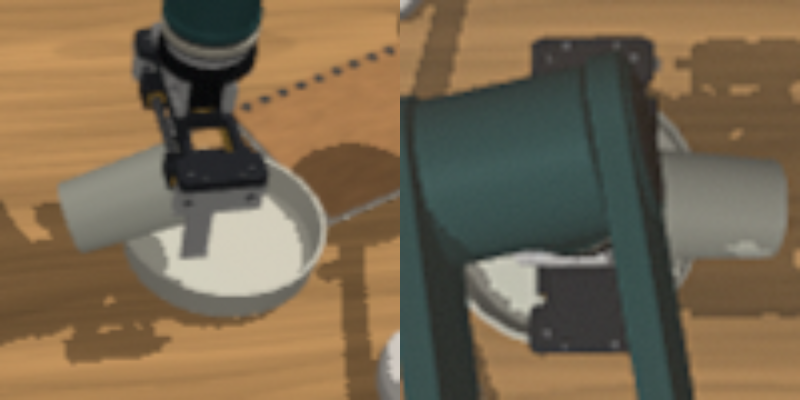

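Run:
```python
from h import *
def onx(n,uv,x):
    o,d=ray(n,uv); return o+d*(x-o[0])/d[0]
c=onx("scene",(351.6,235),.4453); print("foot c",c, "from pad",c[1:]-[.151,.0498], np.hypot(*(c[1:]-[.151,.0498])))
print(onx("scene",(348.6,224.9),.4453),onx("scene",(354.6,245),.4453))
print("top",onz("top",(286.7,271),.05),onz("top",(286.7,271),.03))
# predicted for axial slip
for L in(.067,.08,.09):
  for a in(75,80,85,90):
    t=np.radians(a); ax=np.array([0,np.sin(t),np.cos(t)]); up=np.array([0,-np.cos(t),np.sin(t)]); f=np.array([.4453,.151,.0498])-L*ax
    q=np.array([px("scene",f+.03*(np.cos(k)*up+np.sin(k)*np.array([1,0,0]))) for k in np.linspace(0,6.28,40)])
    print(L,a,"left",q[:,0].min(),"top",q[q[:,1].argmin()],"bot",q[q[:,1].argmax()])
```

```text
foot c [0.4453 0.058  0.0524] from pad [-0.093   0.0026] 0.09300020253217907
[0.4453 0.0477 0.0923] [0.4453 0.0688 0.0114]
top [0.4438 0.0485 0.05  ] [0.445  0.0497 0.03  ]
0.067 75 left 358.515251497461 top [358.5153 228.5633] bot [364.2618 249.8446]
0.067 80 left 358.7890353225372 top [358.8455 226.9764] bot [363.3638 248.6097]
0.067 85 left 358.95074119875693 top [359.3684 225.3819] bot [362.6405 247.2952]
0.067 90 left 358.8810612543717 top [360.0813 223.7922] bot [362.0988 245.9104]
0.08 75 left 353.89753346234494 top [353.8986 229.811 ] bot [359.6358 251.0789]
0.08 80 left 354.10957342345733 top [354.1517 227.9506] bot [358.6643 249.5813]
0.08 85 left 354.26973282361064 top [354.6335 226.0717] bot [357.9017 247.9937]
0.08 90 left 354.22185833116833 top [355.3423 224.1887] bot [357.3556 246.3272]
0.09 75 left 350.3397753609085 top [350.3517 230.7695] bot [356.0817 252.0273]
0.09 80 left 350.51104059660736 top [350.5421 228.6998] bot [355.0503 250.3285]
0.09 85 left 350.66666355975804 top [350.9889 226.6026] bot [354.254  248.5314]
0.09 90 left 350.6322759998242 top [351.6911 224.4943] bot [353.7013 246.6484]
```

The cup has tilted only to about 77° and slid about 20 mm along the pads, with the nuts still inside. The foot is at crop (70,215). I'll keep pressing down, tracking the foot edge by mask.

arm_command(
  targets=[
    [0,-0.004,-0.004,0],
    [0,-0.006,-0.01,0],
    [0,-0.008,-0.015,0],
    [0,-0.008,-0.02,0],
    [0,-0.008,-0.024,0],
    [0,-0.008,-0.024,0],
  ],
)

```text
time: 16.35
tool_pos: [0.4456, 0.1474, 0.0194]
ee_rot: [3.14, -0.002, 1.576]
wrist_force: [0.5, 2.3, 7.9]
width: 0.0666
finger_force: 30.0
```

```bash
cat > foot.py <<'E'
from h import *
import sys
o=robot.get_obs(); print(o["time"],o["tool_pos"],o["wrist_force"],o["width"])
def edges(s):
    h=cv2.cvtColor(s,cv2.COLOR_BGR2HSV)
    m=(h[:,:,1]<60)&(h[:,:,2]>95)
    m=box(m.astype(np.uint8),320,195,372,255)
    for c in range(340,372,4):
        y=np.nonzero(m[:,c])[0]
        if len(y): print(c,y.min(),y.max(),end=" | ")
    print("left",np.nonzero(m.any(0))[0].min())
for f in sys.argv[2:]: edges(cv2.imread(f"pics/{f}.png"))
edges(shot("scene","s"+sys.argv[1]))
E
python3 foot.py 10 s7 s8 s9; python3 nuts.py 10
```

```text
16.35 [0.4456 0.1474 0.0194] [0.4713 2.3008 7.9006] 0.06661444285210423
352 218 227 | 356 214 232 | 360 211 234 | 364 207 235 | 368 203 247 | left 351
348 226 235 | 352 224 242 | 356 222 246 | 360 220 244 | 364 218 242 | 368 216 247 | left 347
348 225 231 | 352 223 242 | 356 222 244 | 360 220 243 | 364 219 242 | 368 217 247 | left 348
348 223 236 | 352 222 244 | 356 221 243 | 360 220 243 | 364 219 242 | 368 195 246 | left 346
16.4 [0.4456 0.1473 0.0194] [-0.187   1.6193  8.1565] 0.06696451891165213
scene [418 213  22  22 333] [430.5946 222.5225] [-0.0541  0.1115]
dish ((0.43775755167007446, 0.10433725267648697), 0.035815492272377014)
```

```bash
cat > axis.py <<'E'
from h import *
import sys
def onx(n,uv,x):
    o,d=ray(n,uv); return o+d*(x-o[0])/d[0]
# silhouette lines of the cup -> axis points: upper from x-r*.72, lower from x+r*.72
def axis(name,x,cols,up=True,r=.0315):
    h=cv2.cvtColor(cv2.imread(f"pics/{name}.png"),cv2.COLOR_BGR2HSV)
    m=box(((h[:,:,1]<60)&(h[:,:,2]>95)).astype(np.uint8),320,195,385,260); P=[]
    for c in cols:
        y=np.nonzero(m[:,c])[0]; k=1 if up else -1
        p=onx("scene",(c+.5,(y.min() if up else y.max()+1)),x-k*r*.72); P.append([p[1],p[2]-k*r*.69])
    P=np.array(P); a,b=np.polyfit(P[:,0],P[:,1],1)
    return a,b,P
if __name__=="__main__":
  for n,x,y,z in [("s7",.4425,.1417,.116),("s8",.4455,.1465,.0587),("s9",.4453,.151,.0498),("s10",.4455,.1474,.0384)]:
    a,b,P=axis(n,x,range(354,372)); print(n,"axis tilt",90-np.degrees(np.arctan(a)),"axis z at pad y",a*y+b,"pad z",z,P[0],P[-1])
    a,b,P=axis(n,x,range(356,366),False); print("  lower",90-np.degrees(np.arctan(a)),a*y+b,P[0])
E
python3 axis.py
```

```text
s7 axis tilt 38.39595969470647 axis z at pad y 0.16898859379012116 pad z 0.116 [0.0676 0.0764] [0.1093 0.13  ]
  lower 124.06821562335497 0.049358760306278185 [0.0661 0.1014]
s8 axis tilt 57.13207352560597 axis z at pad y 0.10173835369814498 pad z 0.0587 [0.0686 0.0528] [0.1128 0.0816]
  lower 63.0777089219545 0.09039266357754956 [0.0689 0.0498]
s9 axis tilt 65.22454526654886 axis z at pad y 0.09136332575939923 pad z 0.0498 [0.0686 0.0526] [0.1135 0.0739]
  lower 76.14681976974981 0.07734158051068869 [0.0684 0.0576]
s10 axis tilt 62.757327641601805 axis z at pad y 0.09756836506009162 pad z 0.0384 [0.0683 0.0567] [0.1138 0.0703]
  lower 85.20670376395273 0.06820505577673648 [0.0681 0.0618]
```

The mask shows the cup lying at about 80° across the rim, but sliding up the fingers rather than turning. A better way is to shift the cup inward until the rim is near its foot. Then I let it down so the mouth rests on the dish floor, sloping inward at about 18°, and regrip it empty.

arm_command(
  targets=[
    [0,0,0.01,0],
    [0,0,0.02,0],
    [0,0.02,0.022,0],
    [0,0.04,0.022,0],
    [0,0.053,0.02,0],
    [0,0.053,0.005,0],
    [0,0.053,-0.01,0],
    [0,0.053,-0.014,0],
  ],
)

```text
time: 17.17
tool_pos: [0.4452, 0.1739, 0.011]
ee_rot: [3.141, -0.001, 1.578]
wrist_force: [0.2, 3.5, 5.2]
width: 0.0671
finger_force: 30.0
```

```bash
python3 foot.py 11
python3 - <<'E'
from axis import *
for r in (range(360,370),):
  a,b,P=axis("s11",.4455,r); print("up",90-np.degrees(np.arctan(a)),P[[0,-1]])
  a,b,P=axis("s11",.4455,range(362,367),False); print("lo",90-np.degrees(np.arctan(a)),P[[0,-1]])
E
python3 nuts.py 11
```

```text
17.1667 [0.4452 0.1739 0.011 ] [0.1946 3.5161 5.2377] 0.06709362520178717
356 221 230 | 360 220 241 | 364 219 241 | 368 219 246 | left 356
up 85.05506384563131 [[0.0843 0.0624]
 [0.1089 0.0634]]
lo 97.15136527505085 [[0.0841 0.0676]
 [0.0951 0.0662]]
17.2167 [0.4452 0.1737 0.011 ] [0.0118 2.5229 4.0351] 0.0669043636414353
scene [418 213  22  22 336] [430.5982 222.5536] [-0.054   0.1115]
top [198 287   6  16  43] [199.907  294.8372] [-0.0552  0.0815]
dish ((0.4272630214691162, 0.1208827793598175), 0.053126923739910126)
```

It's now at about 88–90° with the rim near the foot. I'll open a little so the cup settles mouth-down.

arm_command(
  targets=[
    [0,0,0,0],
    [0,0,0,0],
    [0,0,0,0],
    [0,0,0,0],
    [0,0,0,0],
    [0,0,0,0],
    [0,0,0,0],
    [0,0,0,0],
  ],
  claw=0.2,
)

```text
time: 17.98
tool_pos: [0.445, 0.1731, 0.0115]
ee_rot: [3.142, 0.0, 1.576]
wrist_force: [-0.7, 0.4, -0.3]
width: 0.0752
finger_force: 0.0
```

```bash
python3 foot.py 12; python3 nuts.py 12;python3 - <<'E'
from axis import *
a,b,P=axis("s12",.4455,range(360,372)); print("up",90-np.degrees(np.arctan(a)),P)
h=cv2.cvtColor(cv2.imread("pics/s12.png"),cv2.COLOR_BGR2HSV)
for r in range(212,262,4):
    print(r,' '.join('%3d/%-3d'%(h[r,c,2],h[r,c,1]) for c in range(352,428,4)))
E
```

```text
17.9833 [0.445  0.1731 0.0115] [-0.7062  0.3894 -0.2614] 0.07520943116507935
340 197 235 | 344 196 234 | 348 201 232 | 352 213 231 | 356 225 229 | 368 227 247 | left 325
18.0333 [0.445  0.1731 0.0115] [ 1.0565  0.2892 -0.5134] 0.07525311789819421
scene [418 213  22  22 332] [430.6355 222.5693] [-0.0539  0.1116]
top [197 287   6  16  45] [199.6889 293.9111] [-0.0529  0.082 ]
dish ((0.44739603996276855, 0.14495059847831726), 0.07178918272256851)Traceback (most recent call last):
  File "<stdin>", line 2, in <module>
  File "axis.py", line 11, in axis
    p=onx("scene",(c+.5,(y.min() if up else y.max()+1)),x-k*r*.72); P.append([p[1],p[2]-k*r*.69])
                         ~~~~~^^
    return umr_minimum(a, axis, None, out, keepdims, initial, where)
ValueError: zero-size array to reduction operation minimum which has no identity
```

The mask now shows something light outside the dish, at cols 325–356 and rows 196–235, so the cup seems to have tipped outward. I'll locate it, and the nuts, by mask.

```bash
cat > find.py <<'E'
from h import *
import sys
def run(tag,new=True):
  for n in("scene","top"):
    im=shot(n,n[0]+tag) if new else cv2.imread(f"pics/{n[0]}{tag}.png")
    im0=cv2.imread(f"pics/{n}0.png"); h=cv2.cvtColor(im,cv2.COLOR_BGR2HSV)
    d=cv2.absdiff(im,im0).max(2)>18
    g=d&(h[:,:,1]<60)&(h[:,:,2]>95)
    nut=d&(h[:,:,0]<16)&(h[:,:,1]>100)&(h[:,:,2]<100)
    for nm,m,lo in(("gray",g,60),("nut",nut,12)):
        m=cv2.morphologyEx(m.astype(np.uint8),cv2.MORPH_OPEN,np.ones((2,2)))
        k,l,st,c=cv2.connectedComponentsWithStats(m)
        for i in range(1,k):
            if st[i,4]>lo and st[i,1]>(180 if n=="scene" else 0):
                r=cv2.minAreaRect(np.argwhere(l==i)[:,::-1].astype(np.float32))
                print(n,nm,st[i],c[i].round(1),onz(n,c[i],.03)[:2],"rect",np.round(r[0],1),np.round(r[1],1),round(r[2]), "bgr",im[l==i].mean(0).round())
if __name__=="__main__": run(*sys.argv[1:2],new=len(sys.argv)<3)
E
python3 find.py 12 old
```

```text
scene gray [327 195  31  41 812] [342.4 214.6] [0.3419 0.0507] rect [342.6 215. ] [37.  22.8] 72 bgr [117. 129. 131.]
scene gray [471 197  12  37 279] [476.7 215. ] [0.388  0.4323] rect [476.9 214.6] [36.5  8.1] 82 bgr [169. 181. 190.]
scene gray [367 222  26  33 345] [376.8 237.3] [0.4408 0.1303] rect [378.9 238.2] [28.2 22. ] 35 bgr [127. 139. 141.]
scene gray [390 233  27  21 235] [400.5 241.5] [0.4641 0.1912] rect [400.1 240.3] [17.1 29.1] 47 bgr [120. 127. 129.]
top gray [138 200  21  63 469] [147.8 233.8] [0.5416 0.4   ] rect [148.9 231.1] [ 9.  62.8] 15 bgr [157. 165. 171.]
top gray [245 245  21  55 666] [254.7 272. ] [0.4432 0.1297] rect [255.1 271.6] [54.3 18.1] 85 bgr [124. 135. 139.]
top gray [ 111  277   41   42 1358] [131.  297.7] [0.382  0.4361] rect [131.  297.5] [41. 40.] 90 bgr [139. 154. 162.]
top gray [ 273  284   33   49 1204] [288.1 308.8] [0.3516 0.0464] rect [287.1 308.5] [48.  28.1] 75 bgr [107. 118. 121.]
```

Run:
```python
from h import *
t0=cv2.imread("pics/top0.png"); h0=cv2.cvtColor(t0,cv2.COLOR_BGR2HSV)
print("nut hsv",h0[234:237,462:466].reshape(-1,3)[::3],h0[243:246,466:469].reshape(-1,3)[::3])
for n in("scene","top"):
    im=cv2.imread(f"pics/{n[0]}12.png"); im0=cv2.imread(f"pics/{n}0.png"); h=cv2.cvtColor(im,cv2.COLOR_BGR2HSV)
    m=(h[:,:,0]<13)&(h[:,:,1]>80)&(h[:,:,2]<130)&(h[:,:,2]>25)&(cv2.absdiff(im,im0).max(2)>25)
    k,l,st,c=cv2.connectedComponentsWithStats(m.astype(np.uint8))
    for i in range(1,k):
        if st[i,4]>8: print(n,st[i],onz(n,c[i],.012)[:2],h[l==i].mean(0).round())
# enlarged numeric view of the cup area
s=cv2.cvtColor(cv2.imread("pics/s12.png"),cv2.COLOR_BGR2HSV)
for r in range(192,240,3): print(r,' '.join('%3d/%-3d'%(s[r,c,2],s[r,c,1]) for c in range(320,364,3)))
t=cv2.cvtColor(cv2.imread("pics/t12.png"),cv2.COLOR_BGR2HSV)
for r in range(280,338,4): print(r,' '.join('%3d/%-3d'%(t[r,c,2],t[r,c,1]) for c in range(266,314,4)))
```

```text
nut hsv [[ 14 125  61]
 [ 12 139  86]
 [ 13 146  77]
 [ 14 129  65]] [[ 12 131  72]
 [ 13 131  68]
 [ 14 124  64]]
192 181/134 179/132 178/132 177/133 176/133 177/133 179/132 180/132 178/133 179/132 177/131 178/133 177/134 178/132 176/132
195 185/134 184/132 183/134 184/133 186/134 183/127 165/90  128/22  121/23  109/21  182/133 183/134 182/132 182/133 180/132
198 188/134 189/132 189/132 179/117 139/22  159/21  141/22  131/21  124/23  112/20  186/132 185/134 182/133 181/132 180/136
201 184/134 182/132 116/24  129/20  151/22  154/20  142/22  134/21  126/22  117/22  148/105 170/134 170/132 169/133 172/133
204 183/132 182/133 128/62  126/20  145/21  140/20  141/22  137/20  129/24  120/21  135/55  178/133 175/134 175/134 174/135
207 186/133 189/135 170/120 121/21  138/22  136/23  140/22  138/18  130/22  123/23  110/23  181/132 176/135 174/132 174/132
210 184/132 182/132 181/135 114/22  130/22  135/23  140/22  141/22  133/21  125/22  115/22  160/108 168/132 165/134 165/134
213 165/134 166/135 178/133 127/72  126/22  134/23  138/22  141/22  135/23  126/22  118/22  140/78  182/133 182/132 1
[... 1798 characters left out ...]

312 165/124 164/124 157/94   98/26  111/23  116/24  117/28  116/24  112/27  105/73  112/116 113/117
316 154/121 154/123 148/115 147/23  110/25  115/27  116/26  117/26  114/29  100/23  115/120 115/115
320 174/123 176/123 177/128 142/22  110/28  125/24  128/24  113/27  107/29  109/28  115/124 113/122
324 161/124 158/126 160/128 164/22  117/24  138/24  172/22  112/27  111/28  103/25  119/122 119/116
328 161/122 158/124 160/124 117/15  132/25  156/21  171/22  160/21  117/26  163/127 135/123 137/121
332 158/123 157/123 155/120 154/126 154/123 154/101 148/133 155/132 161/122 166/127 166/126 167/125
336 166/124 170/125 172/123 172/123 172/125 173/124 174/125 174/126 171/124 169/127 169/125 167/124
```

arm_command(
  targets=[
    [0,0,0.06,0],
    [0,0,0.12,0],
    [0,0,0.2,0],
    [0,0,0.28,0],
    [0,0,0.36,0],
    [0,0,0.44,0],
    [0,0,0.48,0],
    [0,0,0.48,0],
  ],
  claw=0,
)

```text
time: 18.8
tool_pos: [0.4475, 0.1738, 0.2584]
ee_rot: [3.129, -0.003, 1.577]
wrist_force: [0.7, 1.0, 1.4]
width: 0.094
finger_force: 0.0
```

arm_command(
  targets=[
    [0.02,-0.08,0,0],
    [0.04,-0.16,0,0],
    [0.06,-0.24,0,0],
    [0.08,-0.32,0,0],
    [0.1,-0.4,0,0],
    [0.12,-0.48,0,0],
    [0.12,-0.56,0,0],
    [0.12,-0.6,0,0],
  ],
)

```text
time: 19.47
tool_pos: [0.5042, -0.1309, 0.249]
ee_rot: [-3.138, 0.0, 1.573]
wrist_force: [0.1, 0.4, -0.2]
width: 0.094
finger_force: 0.0
```

```bash
python3 find.py 13
python3 - <<'E'
from h import *
for n in("scene","top"):
    im=cv2.imread(f"pics/{n[0]}13.png"); im0=cv2.imread(f"pics/{n}0.png"); h=cv2.cvtColor(im,cv2.COLOR_BGR2HSV)
    m=(h[:,:,0]<19)&(h[:,:,1]>80)&(h[:,:,2]<95)&(h[:,:,2]>25)
    k,l,st,c=cv2.connectedComponentsWithStats(m.astype(np.uint8))
    for i in range(1,k):
        if 8<st[i,4]<300: print(n,st[i],onz(n,c[i],.012)[:2],h[l==i].mean(0).round())
h=cv2.cvtColor(cv2.imread("pics/t13.png"),cv2.COLOR_BGR2HSV)
w=(h[:,:,1]<60)&(h[:,:,2]>110)
print("dish",circ("top",box(w,190,225,272,315),.032))
E
```

```text
scene gray [274 186  21  29 268] [283.8 198. ] [ 0.2537 -0.108 ] rect [284.5 200.2] [27.4 20.1] 86 bgr [ 93.  98. 103.]
scene gray [333 192  31  40 830] [348.4 211.3] [0.3308 0.07  ] rect [348.4 211.5] [40.7 22.5] 67 bgr [146. 161. 163.]
scene gray [471 197  12  37 276] [476.8 215.1] [0.3884 0.4323] rect [476.9 214.6] [36.5  8.1] 83 bgr [166. 178. 188.]
scene gray [380 213  31  11 180] [394.8 218.8] [0.3761 0.1955] rect [395.2 218.9] [ 8.3 30.1] 81 bgr [109. 119. 122.]
scene gray [367 235  24  24  81] [375.6 247.8] [0.479  0.1191] rect [376.8 248.3] [32.5  6.4] 45 bgr [158. 173. 176.]
top gray [138 200  21  63 477] [147.8 233.9] [0.5412 0.4   ] rect [148.8 231.1] [ 9.  62.7] 15 bgr [159. 168. 175.]
top gray [162 203  33  23 169] [181.3 214.3] [0.5907 0.3166] rect [179.  211.3] [36.8 10.3] 40 bgr [177. 185. 190.]
top gray [359 235   8  15  74] [361.8 242.5] [ 0.5149 -0.1391] rect [362.5 242. ] [14.  7.] 90 bgr [130. 133. 135.]
top gray [382 238  16  10  78] [391.1 243.8] [ 0.511  -0.2127] rect [390.4 244.7] [ 7.5 17. ] 62 bgr [131. 136. 140.]
top gray [ 212  240   55   48 1907] [238.3
[... 4117 characters left out ...]
  10  10] [0.4793 0.5477] [ 16. 102.  79.]
top [471 254  10   3  11] [ 0.4832 -0.4281] [16. 90. 56.]
top [468 256   6   5   9] [ 0.4764 -0.4141] [15. 86. 48.]
top [470 259   6   4  11] [ 0.4685 -0.4187] [16. 96. 58.]
top [133 260   9   7  25] [0.4686 0.4293] [ 14. 100.  42.]
top [455 263  11   2  11] [ 0.4602 -0.3883] [ 16. 111.  83.]
top [ 68 318   8  29  29] [0.2984 0.588 ] [ 15. 104.  81.]
top [280 351   9   9  55] [0.2373 0.0577] [ 12. 125.  81.]
top [ 58 373   3  10  10] [0.1881 0.6126] [ 16. 106.  81.]
top [278 383   8  11  38] [0.1607 0.0667] [ 12. 121.  78.]
top [355 409   1  12  12] [ 0.0943 -0.1159] [15. 96. 81.]
dish ((0.4427301585674286, 0.18736375868320465), 0.08512198179960251)
```

Two nuts have rolled out onto the table, at about (0.24, 0.055) and (0.16, 0.065), and the cup is rolling slowly. The dish hasn't moved. I'll follow them.

arm_command(
  targets=[
    [0,0,0,0],
    [0,0,0,0],
    [0,0,0,0],
    [0,0,0,0],
    [0,0,0,0],
    [0,0,0,0],
  ],
)

```text
time: 20.07
tool_pos: [0.5051, -0.126, 0.2518]
ee_rot: [3.141, 0.0, 1.578]
wrist_force: [0.3, -0.4, 0.7]
width: 0.0938
finger_force: 0.0
```

```bash
cat > nf.py <<'E'
from h import *
def nuts(tag):
  for n in("scene","top"):
    im=shot(n,n[0]+tag); h=cv2.cvtColor(im,cv2.COLOR_BGR2HSV)
    m=((h[:,:,0]<14)&(h[:,:,1]>105)&(h[:,:,2]<112)&(h[:,:,2]>30)).astype(np.uint8)
    m=box(m,*((230,90,440,300) if n=="scene" else (190,150,480,470)))
    k,l,st,c=cv2.connectedComponentsWithStats(m)
    for i in range(1,k):
        if 15<st[i,4]<200 and max(st[i,2:4])<16: print(n,"nut?",st[i],onz(n,c[i],.012)[:2].round(3))
    g=(h[:,:,1]<60)&(h[:,:,2]>95)&(cv2.absdiff(im,cv2.imread(f"pics/{n}0.png")).max(2)>18)
    g=cv2.morphologyEx(box(g.astype(np.uint8),*((270,170,440,270) if n=="scene" else (200,200,330,420))),cv2.MORPH_OPEN,np.ones((3,3)))
    k,l,st,c=cv2.connectedComponentsWithStats(g)
    for i in range(1,k):
        if st[i,4]>300:
            r=cv2.minAreaRect(np.argwhere(l==i)[:,::-1].astype(np.float32)); print(n,"gray",st[i],onz(n,c[i],.033)[:2].round(3),np.round(r[1]),round(r[2]))
if __name__=="__main__":
    import sys; nuts(sys.argv[1]); print(robot.get_obs()["time"])
E
python3 nf.py 14; python3 nf.py 15
```

```text
scene nut? [333 173   7   7  36] [0.153 0.062]
scene gray [332 191  31  40 829] [0.33  0.067] [40. 22.] 67
top nut? [282 348   8   8  53] [0.246 0.054]
top gray [ 211  239   55   48 1840] [0.465 0.173] [49. 51.] 72
top gray [ 264  295   31   45 1082] [0.332 0.07 ] [42. 27.] 82
20.1667
scene nut? [333 173   7   7  36] [0.153 0.062]
scene gray [332 191  31  40 829] [0.33  0.067] [40. 22.] 67
top nut? [282 349   9   8  51] [0.245 0.053]
top gray [ 211  239   55   48 1836] [0.465 0.173] [49. 51.] 72
top gray [ 264  295   31   45 1086] [0.332 0.07 ] [42. 27.] 82
20.2667
```

```bash
cat > kin.py <<'E'
from h import *
from scipy.optimize import fsolve
o=robot.get_obs()
L=[([1.0449,.088,1.3722,1.6836],[.2254,.5011,.2043]),([.5886,.1838,1.2664,1.6876],[.4608,.3755,.2036]),([-.3139,.0421,1.1681,1.9273],[.5154,-.1078,.3327]),([.3071,.3522,1.0163,1.7675],[.6183,.2559,.2252])]
L.append(([*np.array(o["joint_positions"])[[0,1,2,4]]],list(o["tool_pos"])))
A=[];b=[]
for q,p in L:
    r=np.sqrt(p[0]**2+p[1]**2-.0565**2); a2=q[1];a3=q[1]+q[2]
    A+= [[1,np.sin(a2),np.sin(a3),np.cos(a3),0],[0,np.cos(a2),np.cos(a3),-np.sin(a3),1]]; b+=[r,p[2]]
X,res,_,sv=np.linalg.lstsq(np.array(A),np.array(b),rcond=None); print("fit",X,res,sv)
a,L1,L2,e,d=X
def q23(r,z,g=(0,1.5)):
    f=lambda q:[a+L1*np.sin(q[0])+L2*np.sin(sum(q))+e*np.cos(sum(q))-r,d+L1*np.cos(q[0])+L2*np.cos(sum(q))-e*np.sin(sum(q))-z]
    s,_,ok,_=fsolve(f,g,full_output=1); return s,ok
for z in(.01,.03,.1,.2):
    for R in(.28,.25,.22,.2,.17,.15):
        s,ok=q23(np.sqrt(R*R-.0565**2),z,(-.3,2.2)); print(z,R,s,"q5",np.pi-sum(s),ok)
E
python3 kin.py; python3 -c "
from h import *
for p in ([.246,.054,.012],[.155,.063,.012]): print(px('scene',p),px('top',p))"
```

```text
fit [ 0.0005  0.4556  0.4979  0.1077 -0.1973] [0.] [3.8644 3.1591 0.217  0.1415 0.1399]
0.01 0.28 [-0.4355  2.2091] q5 1.3679958059495474 1
0.01 0.25 [-0.533   2.2627] q5 1.4119496935213407 1
0.01 0.22 [-0.64    2.3134] q5 1.4681530546926496 1
0.01 0.2 [-0.7174  2.3454] q5 1.513539366895304 1
0.01 0.17 [-0.8441  2.3903] q5 1.5954469835645835 1
0.01 0.15 [-0.9368  2.4177] q5 1.6606136114468426 1
0.03 0.28 [-0.4604  2.1812] q5 1.4208644364348797 1
0.03 0.25 [-0.5566  2.2329] q5 1.465304038054685 1
0.03 0.22 [-0.6612  2.2817] q5 1.5211127522544268 1
0.03 0.2 [-0.7362  2.3123] q5 1.5655284994914167 1
0.03 0.17 [-0.8577  2.3548] q5 1.6444922450036537 1
0.03 0.15 [-0.9455  2.3807] q5 1.7064006120610389 1
0.1 0.28 [-0.5192  2.0711] q5 1.5896989712508716 1
0.1 0.25 [-0.6088  2.1172] q5 1.6331973833558429 1
0.1 0.22 [-0.7036  2.1599] q5 1.6853224460888094 1
0.1 0.2 [-0.7699  2.1862] q5 1.7252764948472572 1
0.1 0.17 [-0.8743  2.2222] q5 1.7936928168072086 1
0.1 0.15 [-0.9476  2.2437] q5 1.8454521702436506 1
0.2 0.28 [-0.5434  1.8868] q5 1.7982027882529885 1
0.2 0.25 [-0.6224  1.9269] q5 1.837105104735722 1
0.2 0.22 [-0.7037  1.9633] q5 1.8819764310799019 1
0.2 0.2 [-0.7592  1.9854] q5 1.9153551001013176 1
0.2 0.17 [-0.8445  2.0152] q5 1.970901948172918 1
0.2 0.15 [-0.903   2.0327] q5 2.0118452532854323 1
[338.0107 196.4851] [285.474 351.69 ]
[336.3112 176.4489] [281.83   389.5087]
```

The kinematic fit puts the inner reach limit at about 0.195 m, so both loose nuts can be picked directly: A at (0.246, 0.054) and B at (0.155, 0.063). I'll take A first, with the fingers closing along y.

arm_command(
  targets=[
    [-0.05,0.035,0,0.06],
    [-0.11,0.075,0,0.12],
    [-0.17,0.12,0,0.18],
    [-0.24,0.165,0,0.24],
    [-0.3,0.21,0,0.3],
    [-0.37,0.255,0,0.36],
    [-0.43,0.3,0,0.42],
    [-0.49,0.34,0,0.48],
  ],
  claw=0.45,
)

```text
time: 20.93
tool_pos: [0.2583, 0.0439, 0.2516]
ee_rot: [3.141, 0.001, 2.582]
wrist_force: [0.6, 1.0, 0.2]
width: 0.0516
finger_force: 0.0
```

arm_command(
  targets=[
    [-0.015,0.015,0,0.06],
    [-0.03,0.02,0,0.12],
    [-0.03,0.02,0,0.18],
    [-0.03,0.02,0,0.24],
    [-0.03,0.02,0,0.28],
    [-0.03,0.02,0,0.28],
  ],
)

```text
time: 21.43
tool_pos: [0.2449, 0.0532, 0.2518]
ee_rot: [3.142, 0.001, -3.119]
wrist_force: [-0.1, 0.5, 0.0]
width: 0.0514
finger_force: 0.0
```

arm_command(
  targets=[
    [0.001,0.001,-0.08,0],
    [0.001,0.001,-0.16,0],
    [0.001,0.001,-0.24,0],
    [0.001,0.001,-0.32,0],
    [0.001,0.001,-0.4,0],
    [0.001,0.001,-0.45,0],
    [0.001,0.001,-0.482,0],
    [0.001,0.001,-0.485,0],
  ],
)

```text
time: 22.1
tool_pos: [0.2422, 0.0536, 0.0055]
ee_rot: [3.141, -0.008, -3.123]
wrist_force: [0.3, 0.5, -0.4]
width: 0.0511
finger_force: 0.0
```

arm_command(
  targets=[
    [0,0,0,0],
    [0,0,0,0],
    [0,0,0,0],
    [0,0,0,0],
  ],
  claw=1,
)

```text
time: 22.43
tool_pos: [0.247, 0.0536, 0.0107]
ee_rot: [-3.142, 0.003, -3.121]
wrist_force: [-0.3, -0.1, 1.5]
width: 0.0285
finger_force: 0.0
```

arm_command(
  targets=[
    [0,0,0,0],
    [0,0,0,0],
    [0,0,0.03,0],
    [0,0,0.08,0],
    [0,0,0.16,0],
    [0,0,0.24,0],
    [0,0,0.28,0],
  ],
)

```text
time: 23.02
tool_pos: [0.2472, 0.0536, 0.1539]
ee_rot: [-3.141, 0.007, -3.12]
wrist_force: [1.5, 0.3, 0.5]
width: 0.0212
finger_force: 30.0
```

Nut A is gripped (21 mm). I'll take it to the dish.

arm_command(
  targets=[
    [0.06,0.04,0,-0.06],
    [0.12,0.085,0,-0.12],
    [0.18,0.13,0,-0.18],
    [0.24,0.18,0,-0.24],
    [0.3,0.225,0,-0.3],
    [0.36,0.27,0,-0.36],
    [0.39,0.29,-0.04,-0.42],
    [0.392,0.294,-0.1,-0.48],
  ],
)

```text
time: 23.68
tool_pos: [0.4468, 0.2034, 0.1014]
ee_rot: [3.133, 0.002, 2.176]
wrist_force: [-0.7, -0.0, 0.2]
width: 0.0211
finger_force: 30.0
```

arm_command(
  targets=[
    [0,0,-0.06,-0.05],
    [0,0,-0.11,-0.09],
    [0,0,-0.135,-0.09],
    [0,0,-0.135,-0.09],
  ],
)

```text
time: 24.02
tool_pos: [0.4385, 0.1997, 0.0276]
ee_rot: [-3.133, -0.001, 1.993]
wrist_force: [-0.6, -0.4, -0.2]
width: 0.0214
finger_force: 30.0
```

arm_command(
  targets=[
    [0,0,0,0],
    [0,0,0,0],
    [0,0,0,0],
    [0,0,0.03,0],
    [0,0,0.1,0],
    [0,0,0.18,0],
    [0,0,0.26,0],
    [0,0,0.32,0],
  ],
  claw=0.5,
)

```text
time: 24.68
tool_pos: [0.4427, 0.201, 0.1971]
ee_rot: [3.134, 0.001, 1.993]
wrist_force: [1.2, 0.9, 1.1]
width: 0.047
finger_force: 0.0
```

```bash
python3 nf.py 16; python3 -c "
from h import *
o=robot.get_obs(); print(o['tool_pos'],o['ee_rot'])"
```

```text
scene nut? [333 173   7   7  35] [0.154 0.062]
scene nut? [398 236   7   6  37] [0.437 0.201]
scene gray [332 191  31  40 826] [0.33  0.067] [40. 22.] 67
top nut? [223 270   8   7  38] [0.442 0.202]
top nut? [278 386   8   8  52] [0.155 0.064]
top gray [ 213  239   53   48 1505] [0.468 0.168] [50. 45.] 66
top gray [ 264  295   31   45 1083] [0.332 0.07 ] [42. 27.] 82
24.7833
[0.4454 0.2019 0.2006] [3.1248 0.0018 1.9926]
```

Nut A is in the dish at (0.44, 0.20). Now nut B: I'll approach low from outside, so that joint 2 stays in range.

arm_command(
  targets=[
    [-0.07,-0.035,0,-0.01],
    [-0.14,-0.07,0,-0.02],
    [-0.21,-0.105,0,-0.02],
    [-0.28,-0.14,0,-0.02],
    [-0.35,-0.175,0,-0.02],
    [-0.42,-0.21,0,-0.02],
    [-0.474,-0.235,0,-0.02],
    [-0.474,-0.235,0,-0.02],
  ],
  claw=0,
)

```text
time: 25.45
tool_pos: [0.2018, 0.082, 0.1922]
ee_rot: [3.137, 0.002, 1.949]
wrist_force: [-0.4, 0.3, 0.9]
width: 0.0935
finger_force: 0.0
```

arm_command(
  targets=[
    [0,0,-0.07,0],
    [0,0,-0.14,0],
    [0,0,-0.21,0],
    [0,0,-0.27,0],
    [0,0,-0.29,0],
    [0,0,-0.3,0],
    [0,0,-0.3,0],
  ],
)

```text
time: 26.03
tool_pos: [0.2045, 0.0832, 0.0415]
ee_rot: [-3.141, -0.0, 1.951]
wrist_force: [-0.1, -0.5, 0.7]
width: 0.0941
finger_force: 0.0
```

```bash
python3 -c "
from h import *
o=robot.get_obs(); print(o['tool_pos'],o['ee_rot'],o['joint_positions'],o['wrist_force'])"; python3 nf.py 17
```

```text
[0.2045 0.0832 0.0415] [-3.141  -0.0002  1.9507] [ 0.127  -0.6868  2.2715  0.0001  1.5575 -0.2529] [-0.0905 -0.4723  0.6626]
scene nut? [333 173   7   7  35] [0.154 0.062]
scene nut? [398 235   7   8  40] [0.437 0.201]
scene gray [332 191  31  40 830] [0.33  0.067] [40. 23.] 63
top nut? [223 269   8   8  46] [0.442 0.203]
top gray [212 239  54  47 666] [0.456 0.171] [46. 53.] 90
top gray [ 264  295   31   44 1070] [0.332 0.07 ] [42. 27.] 82
26.1333
```

arm_command(
  targets=[
    [-0.015,-0.006,0,0],
    [-0.03,-0.012,0,0],
    [-0.038,-0.016,0,0],
    [-0.038,-0.016,-0.01,0],
    [-0.039,-0.016,-0.03,0],
    [-0.039,-0.016,-0.05,0],
    [-0.039,-0.016,-0.066,0],
    [-0.039,-0.016,-0.066,0],
  ],
)

```text
time: 26.8
tool_pos: [0.1837, 0.075, 0.0067]
ee_rot: [-3.139, -0.001, 1.951]
wrist_force: [0.1, 0.0, 0.7]
width: 0.0939
finger_force: 0.0
```

arm_command(
  targets=[
    [0,0,0,0],
    [0,0,0,0],
    [0,0,0,0],
    [0,0,0,0],
    [0,0,0,0],
    [0,0,0,0],
    [0,0,0,0],
    [0,0,0,0],
  ],
  claw=1,
)

```text
time: 27.47
tool_pos: [0.1851, 0.0751, 0.0086]
ee_rot: [3.141, 0.0, 1.951]
wrist_force: [-0.0, -0.3, -0.3]
width: 0.044
finger_force: 0.0
```

arm_command(
  targets=[
    [0,0,0,0],
    [0,0,0,0],
    [0,0,0,0],
    [0,0,0,0],
    [0,0,0,0],
    [0,0,0,0],
  ],
)

```text
time: 27.97
tool_pos: [0.185, 0.0751, 0.0085]
ee_rot: [3.142, -0.0, 1.951]
wrist_force: [-0.1, -0.5, -0.6]
width: 0.0216
finger_force: 30.0
```

Nut B is gripped (21.6 mm). I'll lift it outward and take it to the dish.

arm_command(
  targets=[
    [0.01,0.005,0.02,0],
    [0.03,0.013,0.06,0],
    [0.06,0.026,0.1,0],
    [0.1,0.04,0.16,0],
    [0.14,0.06,0.22,0],
    [0.2,0.08,0.26,0],
    [0.27,0.1,0.28,0],
    [0.34,0.12,0.28,0],
  ],
)

```text
time: 28.63
tool_pos: [0.3585, 0.1362, 0.1517]
ee_rot: [3.135, 0.001, 1.951]
wrist_force: [0.4, -0.7, 1.0]
width: 0.0211
finger_force: 30.0
```

arm_command(
  targets=[
    [0.07,0.02,0,0],
    [0.14,0.04,0,0],
    [0.19,0.06,0,0],
    [0.19,0.06,-0.05,0],
    [0.19,0.06,-0.12,0],
    [0.19,0.06,-0.19,0],
    [0.19,0.06,-0.23,0],
    [0.19,0.06,-0.23,0],
  ],
)

```text
time: 29.3
tool_pos: [0.4455, 0.164, 0.0277]
ee_rot: [-3.13, -0.002, 1.951]
wrist_force: [-0.3, -0.1, -0.4]
width: 0.0213
finger_force: 30.0
```

arm_command(
  targets=[
    [0,0,0,0],
    [0,0,0,0],
    [0,0,0,0],
    [0,0,0.03,0],
    [0,0,0.1,0],
    [0,0,0.18,0],
    [0,0,0.26,0],
    [0,0,0.34,0],
  ],
  claw=0.5,
)

```text
time: 29.97
tool_pos: [0.4503, 0.1652, 0.2077]
ee_rot: [3.137, 0.001, 1.951]
wrist_force: [0.8, 0.1, -0.0]
width: 0.0467
finger_force: 0.0
```

```bash
python3 -c "
from h import *
o=robot.get_obs(); print(o['tool_pos'],o['ee_rot'],o['wrist_force'])"; python3 nf.py 18
python3 - <<'E'
from h import *
# cup outline in top and scene; nut visible in the mouth?
for n,b in(("top",(255,285,305,350)),("scene",(325,185,370,238))):
    im=cv2.imread(f"pics/{n[0]}18.png"); h=cv2.cvtColor(im,cv2.COLOR_BGR2HSV)
    g=box(((h[:,:,1]<60)&(h[:,:,2]>90)).astype(np.uint8),*b)
    for r in range(b[1],b[3],4):
        x=np.nonzero(g[r])[0]
        if len(x): print(n,r,x.min(),x.max(),[int(v) for v in h[r,x.min():x.max()+1:3,2]])
E
```

```text
[0.4503 0.1652 0.2077] [3.1374 0.0006 1.9506] [ 0.8274  0.1174 -0.0451]
scene nut? [392 236  13  12  82] [0.445 0.191]
scene gray [332 191  31  40 828] [0.33  0.067] [40. 22.] 67
top gray [231 244  35  41 866] [0.468 0.145] [43. 29.] 72
top gray [ 264  295   31   45 1084] [0.332 0.07 ] [42. 27.] 82
30.0667
top 285 255 262 [196, 196, 159]
top 289 255 261 [196, 160, 145]
top 293 255 258 [149, 164]
top 297 269 287 [171, 186, 204, 190, 171, 150, 111]
top 301 264 288 [141, 175, 191, 199, 195, 184, 170, 145, 108]
top 305 265 289 [153, 181, 195, 199, 196, 183, 164, 141, 106]
top 309 265 290 [149, 178, 192, 201, 196, 185, 171, 148, 115]
top 313 266 290 [156, 181, 197, 200, 195, 182, 169, 146, 112]
top 317 266 291 [150, 179, 195, 199, 197, 186, 172, 152, 119]
top 321 266 292 [151, 178, 191, 198, 196, 188, 174, 155, 126]
top 325 267 293 [163, 183, 193, 201, 197, 184, 174, 153, 124]
top 329 267 294 [147, 177, 191, 198, 197, 188, 175, 158, 131, 108]
top 333 268 295 [157, 182, 194, 200, 198, 186, 173, 155, 127, 103]
top 337 268 283 [154, 179, 196, 205, 191, 182]
scene 193 338 351 [194, 206, 213, 213, 201]
scene 197 333 353 [150, 164, 191, 205, 212, 214, 204]
scene 201 332 355 [124, 137, 167, 194, 205, 213, 213, 202]
scene 205 333 357 [114, 129, 159, 188, 203, 212, 215, 206, 171]
scene 209 335 358 [108, 130, 163, 190, 205, 212, 214, 204]
scene 213 337 360 [109, 133, 164, 192, 206, 213, 213, 200]
scene 217 339 362 [109, 133, 166, 195, 175, 112, 112, 119]
scene 221 341 362 [109, 136, 111, 112, 112, 112, 113, 113]
scene 225 343 369 [108, 112, 114, 111, 112, 113, 123, 166, 165]
scene 229 345 369 [108, 113, 113, 112, 110, 165, 165, 169, 137]
scene 233 366 369 [177, 140]
scene 237 366 369 [168, 190]
```

Nuts A and B are both in the dish; they show as one merged blob at (0.445, 0.19). The third should still be in the lying cup, mouth towards -x. I'll work out the grasp on the cup.

Run:
```python
from h import *
im=cv2.imread("pics/t18.png"); h=cv2.cvtColor(im,cv2.COLOR_BGR2HSV)
g=box(((h[:,:,1]<60)&(h[:,:,2]>90)).astype(np.uint8),262,292,300,350)
k,l,st,c=cv2.connectedComponentsWithStats(g); i=1+st[1:,4].argmax()
pts=np.argwhere(l==i)[:,::-1].astype(np.float32); print(st[i])
W=np.array([onz("top",p,.033)[:2] for p in pts],np.float32)
vx,vy,x0,y0=cv2.fitLine(W,cv2.DIST_L2,0,.001,.001).ravel(); d=np.array([vx,vy]); d=d if d[0]<0 else -d
u=(W-[x0,y0])@d; n=np.array([-d[1],d[0]]); v=(W-[x0,y0])@n
print("dir to mouth",d,np.degrees(np.arctan2(d[1],d[0])),"len",u.min(),u.max())
for a in np.linspace(u.min(),u.max(),8)[:-1]:
    k=(u>a)&(u<a+.014); print(a.round(3),v[k].min().round(4),v[k].max().round(4))
foot=np.array([x0,y0])+u.min()*d; mouth=np.array([x0,y0])+u.max()*d; print("foot",foot,"mouth",mouth, "grasp h45",foot+.045*d)
```

```text
[ 264  295   32   45 1085]
dir to mouth [-0.9897 -0.1433] -171.75897 len -0.052699033 0.050121143
-0.053 -0.0303 0.0298
-0.038 -0.0302 0.0305
-0.023 -0.0312 0.0308
-0.009 -0.0318 0.0315
0.006 -0.0314 0.0322
0.021 -0.0327 0.0338
0.035 -0.0327 0.0345
foot [0.3839 0.0774] mouth [0.2822 0.0626] grasp h45 [0.3394 0.0709]
```

The fit is clean: foot at (0.384, 0.077), mouth at (0.282, 0.063), width 60 to 68 mm. I'll grasp it 45 mm from the foot.

arm_command(
  targets=[
    [-0.03,-0.024,0,0.06],
    [-0.06,-0.05,0,0.12],
    [-0.09,-0.075,0,0.18],
    [-0.12,-0.1,0,0.24],
    [-0.15,-0.125,0,0.3],
    [-0.18,-0.15,0,0.36],
    [-0.21,-0.18,0,0.42],
    [-0.222,-0.189,0,0.475],
  ],
  claw=0,
)

```text
time: 30.73
tool_pos: [0.338, 0.0695, 0.2049]
ee_rot: [3.142, 0.003, 2.95]
wrist_force: [0.9, 0.6, -0.3]
width: 0.0933
finger_force: 0.0
```

arm_command(
  targets=[
    [0,0,0,0.055],
    [0,0,0,0.11],
    [0,0,-0.04,0.162],
    [0,0,-0.1,0.162],
    [0,0,-0.16,0.162],
    [0,0,-0.2,0.162],
    [0,0,-0.2,0.162],
  ],
)

```text
time: 31.32
tool_pos: [0.3361, 0.0705, 0.1]
ee_rot: [3.141, -0.007, -2.999]
wrist_force: [-0.5, -0.8, -0.4]
width: 0.0943
finger_force: 0.0
```

arm_command(
  targets=[
    [0.006,0,-0.05,0],
    [0.006,0,-0.1,0],
    [0.006,0,-0.14,0],
    [0.006,0,-0.17,0],
    [0.006,0,-0.172,0],
    [0.006,0,-0.172,0],
  ],
)

```text
time: 31.82
tool_pos: [0.3427, 0.0707, 0.0187]
ee_rot: [-3.142, 0.001, -2.998]
wrist_force: [0.6, 0.4, -0.2]
width: 0.0942
finger_force: 0.0
```

arm_command(
  targets=[
    [0,0,0,0],
    [0,0,0,0],
    [0,0,0,0],
    [0,0,0,0],
    [0,0,0,0],
    [0,0,0,0],
  ],
  claw=1,
)

```text
time: 32.32
tool_pos: [0.3426, 0.0707, 0.0182]
ee_rot: [-3.142, 0.001, -2.998]
wrist_force: [-0.1, -0.6, 3.2]
width: 0.0639
finger_force: 30.0
```

The cup is gripped (63.9 mm). I'll lift gently, turn the mouth towards +y, and check where the third nut is.

arm_command(
  targets=[
    [0,0,0.01,0],
    [0,0,0.03,0],
    [0,0,0.06,0],
    [0,0,0.1,0],
    [0,0,0.14,0],
    [0,0,0.18,0],
    [0,0,0.2,0],
    [0,0,0.2,0],
  ],
)

```text
time: 32.98
tool_pos: [0.3438, 0.0707, 0.1205]
ee_rot: [-3.141, 0.006, -2.999]
wrist_force: [0.4, 0.8, -0.6]
width: 0.0645
finger_force: 30.0
```

```bash
python3 nf.py 19
python3 - <<'E'
from h import *
o=robot.get_obs(); print(o["tool_pos"],o["wrist_force"],o["joint_positions"])
im=cv2.imread("pics/s19.png"); h=cv2.cvtColor(im,cv2.COLOR_BGR2HSV)
p=np.array([.3427,.0707,.137]); 
d=np.array([-.99,-.143,0])
print("pred foot",px("scene",p-.045*d),"mouth",px("scene",p+.055*d))
E
```

```text
scene nut? [398 235   7   8  40] [0.437 0.201]
scene nut? [390 240   7   7  41] [0.451 0.175]
scene gray [341 170  25  35 670] [0.232 0.097] [35. 22.] 68
top nut? [234 264   7   8  46] [0.456 0.177]
top nut? [223 270   8   7  42] [0.442 0.203]
top gray [ 212  239   54   47 1030] [0.47 0.17] [46. 53.] 90
33.0833
[0.3419 0.0706 0.1173] [ 0.18   -0.0726 -0.7714] [ 0.0408 -0.3505  1.9326  0.0001  1.5595 -1.6732]
pred foot [356.7713 196.7296] mouth [345.3601 173.1253]
```

Two nuts show separately in the dish. The third isn't visible anywhere, so it's in the cup. I'll turn and travel gently.

arm_command(
  targets=[
    [0,0,0,-0.02],
    [0,0,0,-0.06],
    [0.01,0,0,-0.11],
    [0.03,0,0,-0.16],
    [0.055,0,0,-0.21],
    [0.08,0,0,-0.26],
    [0.105,0,0,-0.31],
    [0.13,0,0,-0.36],
  ],
)

```text
time: 33.75
tool_pos: [0.4062, 0.0706, 0.1154]
ee_rot: [-3.139, -0.003, 2.526]
wrist_force: [-0.1, 0.1, -0.4]
width: 0.0645
finger_force: 30.0
```

arm_command(
  targets=[
    [0.025,0,0,-0.05],
    [0.045,0,0,-0.1],
    [0.06,0,0,-0.15],
    [0.07,0,0,-0.2],
    [0.073,0,0,-0.25],
    [0.073,0,0,-0.3],
    [0.073,0,0,-0.35],
    [0.073,0,0,-0.4],
  ],
)

```text
time: 34.42
tool_pos: [0.4422, 0.0706, 0.1153]
ee_rot: [-3.137, -0.0, 1.688]
wrist_force: [-0.2, 0.0, -0.7]
width: 0.0642
finger_force: 30.0
```

arm_command(
  targets=[
    [0,0.005,0,-0.04],
    [0,0.015,0,-0.055],
    [0,0.03,0,-0.055],
    [0,0.05,0,-0.055],
    [0,0.07,0,-0.055],
    [0,0.09,0,-0.055],
    [0,0.11,0,-0.055],
    [0,0.125,0,-0.055],
  ],
)

```text
time: 35.08
tool_pos: [0.4434, 0.1346, 0.1175]
ee_rot: [-3.142, -0.0, 1.579]
wrist_force: [0.6, -0.1, -1.0]
width: 0.0644
finger_force: 30.0
```

```bash
python3 nf.py 20
python3 - <<'E'
from h import *
o=robot.get_obs(); print(o["tool_pos"],o["ee_rot"],o["wrist_force"],o["joint_positions"])
h=cv2.cvtColor(cv2.imread("pics/s20.png"),cv2.COLOR_BGR2HSV)
m=box(((h[:,:,1]<60)&(h[:,:,2]>95)).astype(np.uint8),330,180,400,235)
for c in range(340,384,3):
    y=np.nonzero(m[:,c])[0]
    if len(y): print(c,y.min(),y.max(),end=" | ")
p=np.array(o["tool_pos"])+[0,0,.019]
for a in (80,87,95):
    t=np.radians(a); ax=np.array([0,np.sin(t),np.cos(t)]); f=p-.042*ax; up=np.array([0,-np.cos(t),np.sin(t)])
    q=np.array([px("scene",f+.03*(np.cos(k)*up+np.sin(k)*np.array([1,0,0]))) for k in np.linspace(0,6.28,40)])
    print("\n",a,"left",q[:,0].min(),"top",q[q[:,1].argmin()],"bot",q[q[:,1].argmax()])
E
```

```text
scene nut? [398 235   7   8  40] [0.437 0.201]
scene nut? [390 240   7   7  41] [0.451 0.175]
scene gray [384 202  25  23 368] [0.354 0.199] [21. 25.] 76
35.1833
[0.4434 0.1345 0.1175] [ 3.1415 -0.0002  1.5802] [-0.0517  0.6392 -0.9191] [ 0.1719 -0.0726  1.7069  0.0002  1.5071  0.1625]
367 202 234 | 370 202 234 | 373 201 234 | 376 200 234 | 379 202 234 | 382 203 234 | 
 80 left 364.0286178200997 top [364.1176 201.6639] bot [368.7114 224.1934]

 87 left 364.2209045900388 top [365.001  200.0867] bot [367.6117 223.0017]

 95 left 363.76605789031674 top [366.3028 198.3485] bot [366.6437 221.4875]
```

The cup is held horizontal where predicted. A few degrees past level are enough, so I'll lower the foot onto the -y rim lightly.

arm_command(
  targets=[
    [0,0.004,-0.02,0],
    [0,0.007,-0.05,0],
    [0,0.007,-0.08,0],
    [0,0.007,-0.11,0],
    [0,0.007,-0.13,0],
    [0,0.007,-0.14,0],
    [0,0.007,-0.148,0],
    [0,0.007,-0.15,0],
  ],
)

```text
time: 35.85
tool_pos: [0.4446, 0.1365, 0.0466]
ee_rot: [3.139, 0.0, 1.577]
wrist_force: [-7.3, -1.7, 23.5]
width: 0.0646
finger_force: 30.0
```

arm_command(
  targets=[
    [0,0,-0.002,0],
    [0,0,-0.004,0],
    [0,0,-0.004,0],
    [0,0,-0.004,0],
    [0,0,-0.004,0],
    [0,0,-0.004,0],
  ],
)

```text
time: 36.35
tool_pos: [0.4456, 0.1366, 0.0466]
ee_rot: [3.136, -0.0, 1.577]
wrist_force: [-8.1, -2.1, 24.5]
width: 0.0644
finger_force: 30.0
```

```bash
python3 nf.py 21; python3 -c "
from h import *
o=robot.get_obs(); print(o['tool_pos'],o['wrist_force'],o['width'])"
```

```text
scene nut? [390 242   7   5  31] [0.454 0.175]
scene gray [368 223  37  34 757] [0.449 0.154] [31. 34.] 45
36.45
[0.4457 0.1366 0.0466] [-8.0234 -2.5339 24.0659] 0.06426207941371916
```

It's pressing at 24 N without turning, because the lever is short. I'll lift off a little and use a small forward-and-stop nudge along the cup's axis instead.

arm_command(
  targets=[
    [0,0,0.02,0],
    [0,0,0.04,0],
    [0,-0.005,0.05,0],
    [0,-0.015,0.05,0],
    [0,-0.025,0.05,0],
    [0,-0.03,0.05,0],
    [0,-0.03,0.05,0],
  ],
)

```text
time: 37.03
tool_pos: [0.4429, 0.1208, 0.0646]
ee_rot: [-3.14, 0.001, 1.577]
wrist_force: [-0.2, -0.1, -0.4]
width: 0.0642
finger_force: 30.0
```

```bash
python3 nf.py 22
python3 - <<'E'
from h import *
o=robot.get_obs(); print(o['tool_pos'],o['wrist_force'],o['width'])
h=cv2.cvtColor(cv2.imread("pics/s22.png"),cv2.COLOR_BGR2HSV)
m=box(((h[:,:,1]<60)&(h[:,:,2]>95)).astype(np.uint8),330,180,400,242)
for c in range(340,384,3):
    y=np.nonzero(m[:,c])[0]
    if len(y): print(c,y.min(),y.max(),end=" | ")
p=np.array(o["tool_pos"])+[0,0,.019]
for a in (80,87,95,102):
    t=np.radians(a); ax=np.array([0,np.sin(t),np.cos(t)]); f=p-.042*ax; up=np.array([0,-np.cos(t),np.sin(t)])
    q=np.array([px("scene",f+.03*(np.cos(k)*up+np.sin(k)*np.array([1,0,0]))) for k in np.linspace(0,6.28,40)])
    print("\n",a,"left",q[:,0].min(),"top",q[q[:,1].argmin()],"bot",q[q[:,1].argmax()])
E
```

```text
scene nut? [399 237   7   7  39] [0.443 0.203]
scene nut? [390 240   7   7  39] [0.451 0.175]
scene gray [368 218  32  36 656] [0.437 0.149] [26. 36.] 33
37.1333
[0.443  0.1213 0.0648] [-0.2654  0.0831 -0.7392] 0.06391076368003397
361 216 237 | 364 216 237 | 367 215 241 | 370 184 241 | 373 190 241 | 376 219 241 | 379 219 241 | 382 219 241 | 
 80 left 357.73304051264927 top [357.7872 216.4563] bot [362.3828 238.4538]

 87 left 357.9610409195137 top [358.6342 214.9525] bot [361.448  237.2966]

 95 left 357.5319960061616 top [359.8885 213.2938] bot [360.2308 235.8528]

 102 left 356.94542380548256 top [361.2192 211.9208] bot [359.6491 234.489 ]
```

arm_command(
  targets=[
    [0,-0.01,0,0],
    [0,-0.025,-0.005,0],
    [0,-0.045,-0.01,0],
    [0,-0.065,-0.015,0],
    [0,-0.078,-0.015,0],
    [0,-0.082,-0.015,0],
    [0,-0.082,-0.015,0],
  ],
)

```text
time: 37.72
tool_pos: [0.4435, 0.0798, 0.058]
ee_rot: [3.141, -0.0, 1.576]
wrist_force: [-0.3, -0.5, -0.4]
width: 0.0643
finger_force: 30.0
```

arm_command(
  targets=[
    [0,0.02,0,0],
    [0,0.06,0,0],
    [0,0.1,0,0],
    [0,0.1,0,0],
    [0,0.1,0,0],
    [0,0.1,0,0],
    [0,0.1,0,0],
    [0,0.1,0,0],
  ],
)

```text
time: 38.38
tool_pos: [0.4435, 0.1301, 0.0581]
ee_rot: [3.141, 0.0, 1.577]
wrist_force: [0.0, 0.6, -0.7]
width: 0.0641
finger_force: 30.0
```

```bash
python3 nf.py 23; python3 -c "
from h import *
o=robot.get_obs(); print(o['tool_pos'],o['wrist_force'],o['width'])"
```

```text
scene nut? [399 236   7   8  38] [0.442 0.203]
scene nut? [390 240   7   7  40] [0.451 0.175]
scene gray [368 222  36  35 735] [0.443 0.151] [30. 35.] 33
38.4833
[0.4436 0.1302 0.0581] [-0.1218  0.4017 -0.3044] 0.06418174491114337
```

No third nut yet. I'll give it a brisker nudge, from further back.

arm_command(
  targets=[
    [0,-0.015,0,0],
    [0,-0.035,0,0],
    [0,-0.06,0,0],
    [0,-0.085,0,0],
    [0,-0.11,0,0],
    [0,-0.13,0,0],
    [0,-0.14,0,0],
    [0,-0.14,0,0],
  ],
)

```text
time: 39.15
tool_pos: [0.4435, 0.0593, 0.0581]
ee_rot: [3.141, 0.0, 1.576]
wrist_force: [-0.2, 0.3, -0.1]
width: 0.0643
finger_force: 30.0
```

arm_command(
  targets=[
    [0,0.05,0,0],
    [0,0.13,0,0],
    [0,0.18,0,0],
    [0,0.18,0,0],
    [0,0.18,0,0],
    [0,0.18,0,0],
    [0,0.18,0,0],
  ],
)

```text
time: 39.73
tool_pos: [0.4434, 0.1499, 0.0579]
ee_rot: [-3.141, 0.0, 1.577]
wrist_force: [0.5, -0.0, 0.2]
width: 0.064
finger_force: 30.0
```

```bash
python3 nf.py 24; python3 -c "
from h import *
o=robot.get_obs(); print(o['tool_pos'],o['wrist_force'],o['width'])"
```

```text
scene nut? [399 238   7   6  35] [0.444 0.203]
scene nut? [390 240   7   7  39] [0.451 0.175]
scene gray [367 216  44  41 980] [0.44  0.157] [43. 37.] 15
top nut? [218 293   6   8  25] [0.384 0.219]
39.8333
[0.4435 0.1498 0.058 ] [ 0.6801 -0.9413 -0.6784] 0.0639652151880805
```

The top view now shows a nut at (0.384, 0.219), inside the dish. I'll lift straight up to check all three.

arm_command(
  targets=[
    [0,0,0.06,0],
    [0,0,0.13,0],
    [0,0,0.2,0],
    [0,0,0.27,0],
    [0,0,0.34,0],
    [0,0,0.41,0],
    [0,0,0.46,0],
    [0,0,0.47,0],
  ],
)

```text
time: 40.5
tool_pos: [0.4453, 0.1502, 0.2989]
ee_rot: [3.131, -0.002, 1.576]
wrist_force: [-0.0, -0.8, 0.6]
width: 0.0643
finger_force: 30.0
```

arm_command(
  targets=[
    [0.06,-0.02,0,0],
    [0.12,-0.04,0,0],
    [0.18,-0.06,0,0],
    [0.24,-0.08,0,0],
    [0.3,-0.08,0,0],
    [0.346,-0.08,0,0],
    [0.346,-0.08,0,0],
  ],
)

```text
time: 41.08
tool_pos: [0.6192, 0.109, 0.2874]
ee_rot: [-3.136, 0.001, 1.575]
wrist_force: [-0.7, -0.3, -1.4]
width: 0.0645
finger_force: 30.0
```

```bash
python3 nf.py 25
python3 - <<'E'
from h import *
o=robot.get_obs(); print(o['tool_pos'],o['wrist_force'],o['width'],o['ee_rot'])
for n in("scene","top"):
    im=cv2.imread(f"pics/{n[0]}25.png"); h=cv2.cvtColor(im,cv2.COLOR_BGR2HSV)
    m=((h[:,:,0]<17)&(h[:,:,1]>90)&(h[:,:,2]<125)&(h[:,:,2]>25)).astype(np.uint8)
    m=box(m,*((368,212,428,265) if n=="scene" else (196,232,270,310)))
    k,l,st,c=cv2.connectedComponentsWithStats(m)
    for i in range(1,k):
        if st[i,4]>10: p=onz(n,c[i],.016)[:2]; print(n,st[i],p,"r",np.hypot(*(p-[.443,.187])))
E
```

```text
scene nut? [399 237   7   7  38] [0.442 0.203]
scene nut? [390 240   7   7  39] [0.451 0.175]
scene gray [375 200  51  25 687] [0.356 0.225] [24. 50.] 90
41.1833
[0.6163 0.1099 0.2899] [-0.4056 -0.2262 -0.2078] 0.06445688787011931 [-3.1364  0.0004  1.5766]
scene [423 215   5  18  51] [0.3912 0.2838] r 0.10981453568973278
scene [399 237   7   7  41] [0.4458 0.2019] r 0.015190456158845253
scene [390 240   7   7  42] [0.4542 0.174 ] r 0.01713226934904039
scene [368 249  18  16  96] [0.5056 0.1118] r 0.09784831959282769
top [265 255   5  12  33] [0.4725 0.0993] r 0.09257375506837608
top [196 269   4  37 105] [0.4003 0.2755] r 0.09830243548721714
```

The gripper hides the dish's far side in both views. I'll carry on to the hub and re-check from there.

arm_command(
  targets=[
    [0,0.05,0,0],
    [0,0.11,0,0],
    [0,0.17,-0.02,0],
    [0,0.23,-0.04,0],
    [0,0.28,-0.07,0],
    [0,0.316,-0.09,0],
    [0,0.32,-0.09,0],
    [0,0.32,-0.09,0],
  ],
)

```text
time: 41.85
tool_pos: [0.6149, 0.271, 0.2473]
ee_rot: [-3.14, 0.001, 1.58]
wrist_force: [0.5, -1.3, 0.1]
width: 0.0643
finger_force: 30.0
```

```bash
cat > dn.py <<'E'
from h import *
import sys
o=robot.get_obs(); print(o['time'],o['tool_pos'],o['wrist_force'],o['width'])
for n in("scene","top"):
    im=shot(n,n[0]+sys.argv[1]); h=cv2.cvtColor(im,cv2.COLOR_BGR2HSV)
    m=((h[:,:,0]<17)&(h[:,:,1]>90)&(h[:,:,2]<125)&(h[:,:,2]>25)).astype(np.uint8)
    m=box(m,*((360,200,432,268) if n=="scene" else (192,228,276,316)))
    k,l,st,c=cv2.connectedComponentsWithStats(m)
    for i in range(1,k):
        if st[i,4]>10: p=onz(n,c[i],.016)[:2]; print(n,st[i],p,"r",np.hypot(*(p-[.443,.187])),h[l==i].mean(0).round())
print("pred nut3",px("scene",[.384,.219,.016]),px("top",[.384,.219,.016]))
E
python3 dn.py 26
python3 - <<'E'
from h import *
for n,(x,y) in (("scene",(380,214)),("top",(212,285))):
    h=cv2.cvtColor(cv2.imread(f"pics/{n[0]}26.png"),cv2.COLOR_BGR2HSV)
    for r in range(y,y+18,3): print(n,r,[tuple(int(v) for v in h[r,c]) for c in range(x,x+30,4)])
E
```

```text
41.85 [0.6149 0.271  0.2473] [ 0.5452 -1.286   0.0934] 0.06429759717205132
scene [397 206   9   9  16] [0.3271 0.2261] r 0.12234883543616534 [ 16. 123. 115.]
scene [418 214  14  21 180] [0.388  0.2869] r 0.11404418863494621 [ 15. 136. 109.]
scene [397 220   8   7  42] [0.3811 0.212 ] r 0.06674899064898474 [ 13. 148.  87.]
scene [361 233  45  35 244] [0.4872 0.1115] r 0.0874424217506754 [ 16. 131. 115.]
scene [399 237   7   7  43] [0.4463 0.2018] r 0.015155606195820192 [ 11. 159.  75.]
scene [428 237   4   6  20] [0.4548 0.2781] r 0.09187081599578015 [ 16. 131. 116.]
scene [390 240   7   7  42] [0.4542 0.174 ] r 0.01713226934904039 [ 11. 163.  80.]
scene [425 248   7   6  29] [0.4938 0.2642] r 0.09236184453738132 [ 16. 133. 117.]
top [192 228  12  35 190] [0.5135 0.2773] r 0.11454901441387377 [ 16. 111. 115.]
top [244 240  29  32 164] [0.4848 0.1115] r 0.0863188931748857 [ 16. 114. 116.]
top [233 264   8   8  48] [0.4558 0.1762] r 0.016718902140255107 [ 11. 125.  92.]
top [222 267   8   8  49] [0.4476 0.2045] r 0.01807587638920108 [ 11. 123.  90.]
top [266 273   6  13  34] [0.43   0.0
[... 1116 characters left out ...]
, 21, 207), (28, 21, 206), (28, 20, 205), (25, 22, 207)]
top 288 [(30, 19, 213), (28, 21, 206), (26, 21, 207), (30, 20, 205), (30, 19, 205), (30, 21, 206), (30, 21, 206), (26, 21, 205)]
top 291 [(24, 22, 174), (32, 20, 206), (30, 20, 201), (28, 20, 178), (30, 21, 211), (28, 21, 205), (28, 20, 207), (28, 20, 206)]
top 294 [(25, 22, 128), (30, 19, 186), (12, 126, 87), (14, 102, 75), (26, 23, 155), (28, 21, 206), (28, 20, 206), (32, 22, 206)]
top 297 [(21, 29, 88), (26, 27, 132), (10, 126, 105), (11, 123, 87), (21, 27, 134), (30, 20, 206), (30, 19, 205), (30, 21, 206)]
top 300 [(22, 29, 202), (35, 20, 78), (10, 120, 91), (14, 50, 101), (30, 19, 212), (30, 19, 205), (30, 19, 205), (28, 22, 209)]
```

All three nuts are in the dish, at 17, 18 and 66 mm from its centre, seen in both views. Next I'll right the empty cup by lowering its mouth end onto the hub's edge.

arm_command(
  targets=[
    [0,0,-0.03,0],
    [0,0,-0.06,0],
    [0,0,-0.075,0],
    [0,0,-0.09,0],
    [0,0,-0.105,0],
    [0,0,-0.12,0],
  ],
)

```text
time: 42.45
tool_pos: [0.6179, 0.2678, 0.1907]
ee_rot: [3.137, 0.003, 1.575]
wrist_force: [-0.1, -8.4, 5.2]
width: 0.0642
finger_force: 30.2
```

arm_command(
  targets=[
    [0,0,-0.013,0],
    [0,0,-0.026,0],
    [0,0,-0.039,0],
    [0,0,-0.05,0],
  ],
)

```text
time: 42.78
tool_pos: [0.6181, 0.2681, 0.1645]
ee_rot: [3.138, 0.002, 1.575]
wrist_force: [1.3, -5.6, 2.8]
width: 0.0647
finger_force: 30.1
```

```bash
cat > tilt.py <<'E'
from h import *
import sys
o=robot.get_obs(); p=np.array(o["tool_pos"])+[0,0,.019]; print(o["time"],o["tool_pos"],o["wrist_force"],o["width"])
im=shot("scene","s"+sys.argv[1]); h=cv2.cvtColor(im,cv2.COLOR_BGR2HSV)
x0,y0,x1,y1=map(int,sys.argv[2:6])
m=box(((h[:,:,1]<60)&(h[:,:,2]>95)).astype(np.uint8),x0,y0,x1,y1)
for c in range(x0,x1,3):
    y=np.nonzero(m[:,c])[0]
    if len(y): print(c,y.min(),y.max(),end=" | ")
for a in range(0,100,15):
    t=np.radians(a); ax=np.array([0,np.sin(t),np.cos(t)]); f=p-.042*ax; up=np.array([0,-np.cos(t),np.sin(t)])
    q=np.array([px("scene",f+.03*(np.cos(k)*up+np.sin(k)*np.array([1,0,0]))) for k in np.linspace(0,6.28,40)])
    print("\n",a,"foot left",q[q[:,0].argmin()].round(),"top",q[q[:,1].argmin()].round(),"bot",q[q[:,1].argmax()].round(),end="")
E
python3 tilt.py 27 425 180 476 270
```

```text
42.7833 [0.6181 0.2681 0.1645] [ 1.2995 -5.576   2.8061] 0.06467269678182903
425 230 246 | 428 235 237 | 431 235 235 | 434 234 249 | 437 232 254 | 440 190 257 | 443 230 259 | 446 193 261 | 449 180 262 | 452 190 269 | 455 194 269 | 458 180 269 | 461 182 269 | 464 184 269 | 467 185 269 | 470 186 260 | 473 187 268 | 
 0 foot left [439. 252.] top [449. 244.] bot [454. 263.]
 15 foot left [436. 249.] top [443. 244.] bot [451. 263.]
 30 foot left [434. 247.] top [438. 243.] bot [450. 263.]
 45 foot left [433. 242.] top [434. 241.] bot [447. 262.]
 60 foot left [433. 238.] top [433. 238.] bot [444. 260.]
 75 foot left [434. 235.] top [434. 234.] bot [441. 258.]
 90 foot left [434. 240.] top [437. 230.] bot [439. 256.]
```

It's righting well, to about 30°. I'll continue down and then flush against the hub.

arm_command(
  targets=[
    [0,0,-0.015,0],
    [0,0,-0.03,0],
    [0,0.006,-0.035,0],
    [0,0.012,-0.035,0],
    [0,0.018,-0.035,0],
    [0,0.022,-0.035,0],
    [0,0.022,-0.035,0],
  ],
)

```text
time: 43.42
tool_pos: [0.6171, 0.27, 0.1446]
ee_rot: [-3.139, 0.02, 1.57]
wrist_force: [-0.7, -26.4, 3.2]
width: 0.065
finger_force: 32.1
```

```bash
python3 tilt.py 28 425 180 476 280
```

```text
43.4167 [0.6171 0.27   0.1446] [ -0.6566 -26.3848   3.1986] 0.06500968923744792
425 230 246 | 428 235 237 | 431 235 235 | 434 234 235 | 437 232 255 | 440 195 261 | 443 230 264 | 446 198 279 | 449 221 279 | 452 184 279 | 455 200 279 | 458 185 279 | 461 188 279 | 464 191 279 | 467 192 269 | 470 193 278 | 473 194 279 | 
 0 foot left [438. 257.] top [448. 249.] bot [453. 268.]
 15 foot left [435. 255.] top [442. 249.] bot [451. 268.]
 30 foot left [433. 252.] top [437. 248.] bot [449. 268.]
 45 foot left [432. 247.] top [434. 246.] bot [446. 267.]
 60 foot left [432. 243.] top [433. 243.] bot [443. 265.]
 75 foot left [433. 241.] top [434. 239.] bot [440. 264.]
 90 foot left [433. 245.] top [436. 236.] bot [438. 261.]
```

It's flush against the hub, near upright. I'll back off, rise, and carry it to the mat.

arm_command(
  targets=[
    [0,-0.03,0,0],
    [0,-0.07,0,0],
    [0,-0.1,0.06,0],
    [0,-0.12,0.13,0],
    [0,-0.12,0.2,0],
    [0,-0.14,0.27,0],
    [0,-0.2,0.32,0],
    [-0.01,-0.27,0.32,0],
  ],
)

```text
time: 44.13
tool_pos: [0.6133, 0.1488, 0.3121]
ee_rot: [3.13, -0.004, 1.583]
wrist_force: [-0.1, -1.6, 1.2]
width: 0.0654
finger_force: 29.2
```

arm_command(
  targets=[
    [-0.02,-0.08,0,0],
    [-0.04,-0.16,0,0],
    [-0.06,-0.24,0,0],
    [-0.08,-0.32,0,0],
    [-0.1,-0.4,0,0],
    [-0.12,-0.48,0,0],
    [-0.14,-0.56,0,0],
    [-0.16,-0.64,0,0],
  ],
)

```text
time: 44.8
tool_pos: [0.531, -0.174, 0.3049]
ee_rot: [3.141, -0.002, 1.58]
wrist_force: [1.3, -0.3, -0.5]
width: 0.0651
finger_force: 29.2
```

arm_command(
  targets=[
    [-0.01,-0.08,0,0],
    [-0.02,-0.16,0,0],
    [-0.025,-0.24,0,0],
    [-0.025,-0.31,0,0],
    [-0.025,-0.36,0,0],
    [-0.025,-0.39,0,0],
    [-0.025,-0.39,0,0],
    [-0.025,-0.39,0,0],
  ],
)

```text
time: 45.47
tool_pos: [0.5193, -0.368, 0.3041]
ee_rot: [-3.141, -0.003, 1.578]
wrist_force: [0.5, -0.6, 0.2]
width: 0.0651
finger_force: 29.2
```

arm_command(
  targets=[
    [0,-0.03,-0.06,0],
    [0,-0.044,-0.14,0],
    [0,-0.044,-0.22,0],
    [0,-0.044,-0.3,0],
    [0,-0.044,-0.38,0],
    [0,-0.044,-0.44,0],
    [0,-0.044,-0.46,0],
    [0,-0.044,-0.46,0],
  ],
)

```text
time: 46.13
tool_pos: [0.5178, -0.3869, 0.0718]
ee_rot: [-3.137, -0.006, 1.58]
wrist_force: [-0.5, 0.6, -1.0]
width: 0.0652
finger_force: 29.2
```

Run:
```python
from h import *
o=robot.get_obs(); p=np.array(o["tool_pos"])+[0,0,.019]; print(o["time"],o["tool_pos"],o["wrist_force"],o["ee_rot"])
im=shot("scene","s30"); h=cv2.cvtColor(im,cv2.COLOR_BGR2HSV)
m=box(((h[:,:,1]<60)&(h[:,:,2]>85)).astype(np.uint8),140,215,215,300)
for r in range(225,296,4):
    x=np.nonzero(m[r])[0]
    if len(x): print(r,x.min(),x.max(),end=" | ")
for a in (-10,0,10,20):
    t=np.radians(a); ax=np.array([0,np.sin(t),np.cos(t)]); up=np.array([0,-np.cos(t),np.sin(t)])
    for L,R,s in((-.042,.03,"foot"),(.058,.0345,"mouth")):
        q=np.array([px("scene",p+L*ax+R*(np.cos(k)*up+np.sin(k)*np.array([1,0,0]))) for k in np.linspace(0,6.28,40)])
        print("\n",a,s,"left",q[q[:,0].argmin()].round(),"right",q[q[:,0].argmax()].round(),"bot",q[q[:,1].argmax()].round(),end="")
```

```text
46.1333 [ 0.5178 -0.3869  0.0718] [-0.4648  0.6447 -1.029 ] [-3.1367 -0.0058  1.5798]
225 162 181 | 229 161 184 | 233 184 184 | 237 174 192 | 241 171 197 | 245 189 198 | 249 189 197 | 253 188 196 | 257 179 195 | 261 158 195 | 265 160 194 | 269 170 193 | 273 170 193 | 277 173 191 | 
 -10 foot left [174. 273.] right [198. 268.] bot [182. 280.]
 -10 mouth left [159. 248.] right [187. 241.] bot [168. 256.]
 0 foot left [171. 273.] right [195. 270.] bot [181. 281.]
 0 mouth left [162. 246.] right [191. 242.] bot [174. 255.]
 10 foot left [168. 271.] right [192. 271.] bot [180. 281.]
 10 mouth left [166. 244.] right [196. 244.] bot [181. 255.]
 20 foot left [165. 270.] right [189. 272.] bot [179. 281.]
 20 mouth left [171. 243.] right [200. 246.] bot [188. 256.]
```

The tilt is about 8°, with the foot over the mat's centre. I'll lower, press lightly and release.

arm_command(
  targets=[
    [0.002,-0.002,-0.03,0],
    [0.003,-0.004,-0.05,0],
    [0.003,-0.004,-0.065,0],
    [0.003,-0.004,-0.078,0],
    [0.003,-0.004,-0.086,0],
    [0.003,-0.004,-0.09,0],
    [0.003,-0.004,-0.093,0],
    [0.003,-0.004,-0.093,0],
  ],
)

```text
time: 46.85
tool_pos: [0.521, -0.3941, 0.0337]
ee_rot: [3.139, 0.004, 1.578]
wrist_force: [-3.6, 0.4, 11.2]
width: 0.0645
finger_force: 29.2
```

arm_command(
  targets=[
    [0,0,-0.005,0],
    [0,0,-0.01,0],
    [0,0,-0.01,0],
  ],
)

```text
time: 47.1
tool_pos: [0.5219, -0.397, 0.032]
ee_rot: [3.136, 0.011, 1.577]
wrist_force: [-5.4, -2.0, 18.3]
width: 0.0644
finger_force: 29.2
```

Run:
```python
from h import *
o=robot.get_obs(); p=np.array(o["tool_pos"])+[0,0,.019]; print(o["time"],o["tool_pos"],o["wrist_force"],o["wrist_torque"])
im=shot("scene","s31"); h=cv2.cvtColor(im,cv2.COLOR_BGR2HSV)
m=box(((h[:,:,1]<60)&(h[:,:,2]>85)).astype(np.uint8),140,215,215,315)
for r in range(241,306,4):
    x=np.nonzero(m[r])[0]
    if len(x): print(r,x.min(),x.max(),end=" | ")
for y in(-.385,-.39,-.395,-.4):
    for z,R,s in((.003,.03,"foot"),(.103,.0345,"mouth")):
        q=np.array([px("scene",[.5195+R*np.cos(k),y+R*np.sin(k),z]) for k in np.linspace(0,6.28,40)])
        print("\n",y,s,"left",q[q[:,0].argmin()].round(),"right",q[q[:,0].argmax()].round(),"bot",q[q[:,1].argmax()].round(),end="")
```

```text
47.1 [ 0.5219 -0.397   0.032 ] [-5.4453 -1.9731 18.3103] [-0.0577  1.1728  0.0958]
241 161 183 | 245 183 183 | 249 174 191 | 253 170 195 | 257 187 196 | 261 188 195 | 265 187 195 | 269 184 195 | 273 157 194 | 277 159 194 | 281 170 193 | 285 171 192 | 289 173 190 | 
 -0.385 foot left [175. 284.] right [198. 282.] bot [184. 292.]
 -0.385 mouth left [166. 260.] right [195. 256.] bot [178. 268.]
 -0.39 foot left [173. 286.] right [196. 282.] bot [182. 293.]
 -0.39 mouth left [164. 260.] right [193. 256.] bot [176. 268.]
 -0.395 foot left [171. 286.] right [194. 282.] bot [180. 293.]
 -0.395 mouth left [162. 260.] right [191. 256.] bot [173. 269.]
 -0.4 foot left [169. 286.] right [192. 282.] bot [178. 293.]
 -0.4 mouth left [160. 261.] right [189. 257.] bot [171. 269.]
```

The foot is on the mat at about y = -0.397, leaning about 7°, well within what it can rock back from. I'll release and rise.

arm_command(
  targets=[
    [0,0,0.006,0],
    [0,0,0.008,0],
  ],
)

```text
time: 47.32
tool_pos: [0.5221, -0.3953, 0.0323]
ee_rot: [3.136, 0.007, 1.577]
wrist_force: [-0.9, -3.8, 5.6]
width: 0.0641
finger_force: 29.3
```

arm_command(
  targets=[
    [0,0,0,0],
    [0,0,0,0],
    [0,0,0,0],
    [0,0,0,0],
    [0,0,0,0],
    [0,0,0,0],
    [0,0,0,0],
    [0,0,0,0],
  ],
  claw=0,
)

```text
time: 47.98
tool_pos: [0.5204, -0.3922, 0.0278]
ee_rot: [-3.141, -0.0, 1.578]
wrist_force: [0.6, -0.7, -0.4]
width: 0.0939
finger_force: 0.0
```

arm_command(
  targets=[
    [0,0,0.03,0],
    [0,0,0.08,0],
    [0,0,0.16,0],
    [0,0,0.24,0],
    [0,0,0.32,0],
    [0,0,0.4,0],
    [0,0,0.46,0],
    [0,0,0.46,0],
  ],
)

```text
time: 48.65
tool_pos: [0.5225, -0.3941, 0.2681]
ee_rot: [3.13, 0.011, 1.578]
wrist_force: [-0.8, 0.5, 1.1]
width: 0.0942
finger_force: 0.0
```

arm_command(
  targets=[
    [0,0.07,0,0],
    [0,0.14,0,0],
    [0,0.21,0,0],
    [0,0.28,0,0],
    [-0.05,0.35,0,0],
    [-0.1,0.4,0,0],
    [-0.1,0.4,0,0],
    [-0.1,0.4,0,0],
  ],
)

```text
time: 49.32
tool_pos: [0.4696, -0.1911, 0.2578]
ee_rot: [3.141, 0.0, 1.579]
wrist_force: [0.6, -0.2, 0.1]
width: 0.0936
finger_force: 0.0
```

```bash
python3 dn.py 33
python3 - <<'E'
from h import *
t=cv2.imread("pics/t33.png"); s=cv2.imread("pics/s33.png")
th=cv2.cvtColor(t,cv2.COLOR_BGR2HSV); sh=cv2.cvtColor(s,cv2.COLOR_BGR2HSV)
w=(th[:,:,1]<60)&(th[:,:,2]>110)
print("rim t",circ("top",box(w,440,210,500,265),.103))
w=(sh[:,:,1]<60)&(sh[:,:,2]>110); m=box(w.astype(np.uint8),140,230,215,305)
for r in range(243,298,5):
    x=np.nonzero(m[r])[0]
    if len(x): print(r,x.min(),x.max(),end=" | ")
s0=cv2.cvtColor(cv2.imread("pics/scene0.png"),cv2.COLOR_BGR2HSV); m0=box(((s0[:,:,1]<60)&(s0[:,:,2]>110)).astype(np.uint8),140,230,215,305)
print("\nbefore")
for r in range(243,298,5):
    x=np.nonzero(m0[r])[0]
    if len(x): print(r,x.min(),x.max(),end=" | ")
w=(th[:,:,1]<60)&(th[:,:,2]>110)
print("\ndish",circ("top",box(w,190,225,272,315),.032))
b=sh[:,:,2]<60
print("lens s",circ("scene",box(b,440,165,476,200),.17))
b=th[:,:,2]<60
print("lens t",circ("top",box(b,105,270,158,325),.17))
E
```

```text
49.3167 [ 0.4696 -0.1911  0.2578] [ 0.6475 -0.234   0.06  ] 0.09360060256649298
scene [397 206   9   9  19] [0.328  0.2259] r 0.12145274436341426 [ 16. 125. 113.]
scene [418 214  14  21 181] [0.388  0.2868] r 0.1139566090356708 [ 15. 137. 105.]
scene [397 220   8   7  43] [0.3812 0.2123] r 0.06672950501767021 [ 12. 148.  83.]
scene [361 234  38  34 231] [0.486  0.1086] r 0.08940109001756076 [ 16. 132. 111.]
scene [399 237   7   7  43] [0.4463 0.2018] r 0.015155606195820192 [ 11. 159.  72.]
scene [428 237   4   6  21] [0.4546 0.2779] r 0.09166027523218041 [ 16. 130. 111.]
scene [390 240   7   7  42] [0.4542 0.174 ] r 0.01713226934904039 [ 11. 165.  76.]
scene [425 248   7   6  28] [0.4936 0.2645] r 0.09252938032951545 [ 16. 134. 113.]
scene [400 263  11   4  11] [0.5359 0.1884] r 0.09287539299525133 [ 16. 126. 113.]
top [192 228  15  81 565] [0.4518 0.2789] r 0.09231686372579467 [ 15. 113. 112.]
top [241 239  32  64 307] [0.4519 0.1101] r 0.07738602601212627 [ 16. 115. 114.]
top [233 264   8   8  49] [0.4557 0.1761] r 0.01672007210640225 [ 12. 126.  89.]
top [222 267   8   8  49] [0.4
[... 163 characters left out ...]
71 0.2522] r 0.1000387915561813 [ 16. 108. 109.]
top [207 308   5   8  20] [0.3475 0.2446] r 0.11152992013254953 [ 16. 108. 111.]
pred nut3 [402.9831 223.6062] [219.5829 296.2087]
rim t ((0.5140778422355652, -0.41970300674438477), 0.019230617210268974)
253 166 188 | 258 163 190 | 263 163 187 | 268 165 182 | 273 170 180 | 278 172 181 | 283 173 181 | 288 175 183 | 
before
248 174 181 | 253 165 188 | 258 162 189 | 263 163 190 | 268 168 190 | 273 186 191 | 278 188 192 | 283 189 192 | 
dish ((0.4427301585674286, 0.18736375868320465), 0.08512198179960251)
lens s ((0.3909195065498352, 0.36834877729415894), 0.06385775655508041)
lens t ((0.3832651674747467, 0.38813650608062744), 0.056148167699575424)
```

Run:
```python
from h import *
t=cv2.imread("pics/t33.png"); th=cv2.cvtColor(t,cv2.COLOR_BGR2HSV)
w=(th[:,:,1]<65)&(th[:,:,2]>80)
m=box(w.astype(np.uint8),440,210,500,265)
c=max(cv2.findContours(m,0,1)[0],key=cv2.contourArea); print(cv2.boundingRect(c))
p=[px("top",[.5195,-.3955,.103])]; print("pred rim centre",p, "right edge",px("top",[.5195,-.43,.103]),"top edge",px("top",[.554,-.3955,.103]))
d=cv2.absdiff(t,cv2.imread("pics/top0.png")).max(2)
for nm,b in(("spare",(360,222,398,262)),("petri",(300,135,345,180)),("box",(355,125,445,200))): print(nm,(d[b[1]:b[3],b[0]:b[2]]>60).mean())
```

```text
(478, 230, 8, 18)
pred rim centre [array([472.2033, 236.3059])] right edge [486.7273 236.1831] top edge [471.5283 221.9459]
spare 0.2644736842105263
petri 0.0
box 0.04725925925925926
```

arm_command(
  targets=[
    [-0.04,0.07,0.02,0],
    [-0.08,0.14,0.04,0],
    [-0.12,0.21,0.06,0],
    [-0.16,0.28,0.06,0],
    [-0.2,0.34,0.06,0],
    [-0.2,0.34,0.06,0],
    [-0.2,0.34,0.06,0],
  ],
)

```text
time: 50.0
tool_pos: [0.3713, -0.0223, 0.2889]
ee_rot: [3.139, 0.001, 1.579]
wrist_force: [0.9, 0.6, 0.0]
width: 0.094
finger_force: 0.0
```

Run:
```python
from h import *
t=shot("top","t34"); th=cv2.cvtColor(t,cv2.COLOR_BGR2HSV)
s=shot("scene","s34")
for nm,b in(("cup",(440,210,500,265)),("spare",(360,222,400,262))):
    w=(th[:,:,1]<65)&(th[:,:,2]>115); print(nm,circ("top",box(w.astype(np.uint8),*b),.103))
for n,im,bs in(("top",t,(("spare",(360,222,398,262)),("petri",(300,135,345,180)),("box",(355,125,445,200)),("cup",(440,210,500,265)))),("scene",s,(("spare",(248,232,284,286)),("cup",(155,235,210,302)),("notebook",(425,185,490,235))))):
    d=cv2.absdiff(im,cv2.imread(f"pics/{n}0.png")).max(2)
    for nm,b in bs: print(n,nm,(d[b[1]:b[3],b[0]:b[2]]>50).mean().round(3))
print(robot.get_obs()["time"],robot.get_obs()["tool_pos"])
```

```text
cup ((0.5224311947822571, -0.3932540714740753), 0.03525931015610695)
spare ((0.509940505027771, -0.17479488253593445), 0.03507361561059952)
top spare 0.007
top petri 0.0
top box 0.0
top cup 0.069
scene spare 0.091
scene cup 0.121
scene notebook 0.458
50.1 [ 0.3716 -0.0234  0.2879]
```

The cup stands within 4 mm of the mat's centre, the nuts are in the dish, the lens is clear and the spare, petri stack and lunchbox look unmoved. I'll hand in.

```bash
python3 -c "
from bench import robot
print(robot.close_job())"
```

```text
the job is handed in; nothing more can be done
None
```

The job is handed in, with no verdict shown: the lens is clear, all three nuts are in the dish and the cup is upright on its mat, but the cup slipped off the rim on the first pour, so I picked two nuts off the table by gripper and only the third came out of the cup.

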